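Empty used sample tubes from a gated tipping pan into the discard tub

TASK

The used sample tubes in the metal tipping pan must go into the yellow discard tub without being touched, and without disturbing the bottles standing round. Set the tub on the bench under the gate end of the pan, turn the red wing latch to free the end gate and, with the pan still down, lower the gate all the way so that it makes a chute; then tip the pan (its handle is at the rear) until all four tubes have slid out over the gate into the tub. Let the pan gently back down on its rest, leaving the gate open and the tub standing level on the bench.

Things in the scene. Friction and masses are not known exactly. Their poses are not given: they have to be found in the camera images.
- tipper: White-grey tipping stand with a stainless pan, fixed to the bench. Origin: on the bench, on its middle line; x points to the gate (discharge) end, y to the side with the wing latch, z up. Base plate 5 mm thick, x = -95 to +85 mm, y = +-52 mm; two cheeks (45 to 50 mm off the middle line, 159 mm high, bolts out to 56 mm) stand at x = 30 to 70 mm.
- pan_floor (a point): Middle of the inner floor of the metal pan, 155 mm above the bench when down. Inside 150 mm (stand's x, -75 to +75 mm) by 70 mm; walls 38 mm high, 3 mm thick, round rims (top 196 mm above the bench); open at the gate end. The tubes slide when the pan is tipped 27 to 36 degrees (friction 0.5 to 0.72).
- tub_place (a point): Point on the bench in front of the stand, on its middle line, 168 mm from the stand's origin: the tub's origin belongs here, its x axis along the stand's x (grip away from the stand). Its plain end is then 8 mm clear of the base plate; 7 mm either way along x and 10 mm across still catches all tubes.
- pan_pivot (a point): Middle of the pan's pivot axis (along the stand's y axis), 145 mm above the bench, x = +50 mm in the stand.
- pan (a joint): Tip angle of the pan about its pivot, rad: 0 = down on its rest, grows as the rear end is lifted, stop at 0.95. The pan (0.4 kg, with tubes 0.6 kg) falls back by itself if let go.
- pan_handle (a point): Middle of the pan's rear handle: a black round bar, 14 mm thick, 78 mm long (along the stand's y), 45 mm behind the rear wall; 173 mm behind and 46 mm above the pivot with the pan down (191 mm above the bench). Can be pinched from above, a finger on either side, and turns in the grip as the pan tips. Axes as the pan's: x towards the gate.
- gate (a joint): Angle of the end gate about its lower edge, rad: 0 = shut (upright), grows as it swings outward and down; 1.57 = in line with the pan's floor, stop at 1.67. Stiff hinge (0.05 N m): stays where it is left. While the latch is on, its tongue stands 2 mm in front of the gate and holds it; do not force it.
- gate_hinge (a point): Middle of the gate's hinge line (along the stand's y), at the gate's lower edge: x = 75 mm, 152 mm above the bench with the pan down. The gate is a 3 mm plate, 76 mm wide, 42 mm high from the hinge, with a 40 mm wide pull tab in the middle that goes on to 62 mm. Its inner face passes through the hinge line.
- gate_bead (a point): Middle of the black bead on the outer face of the pull tab, 9 mm thick, 40 mm long, 57.5 mm from the hinge line (210 mm above the bench when shut, 14 mm above the pan's rims). The tab can be pushed outward from inside with closed fingers, which then follow it down. Moves with the gate.
- latch (a joint): Angle of the wing latch about its upright spindle, rad: 0 = locked (wings and tongue across the pan's end, tongue in front of the gate), grows as it is turned anticlockwise seen from above; the gate is free from 1.15, stop at 1.65. Stiff (0.12 N m), stays where it is left.
- wing_grip (a point): Middle of the red wings, on the spindle axis, 215 mm above the bench, at x = 83, y = 53 mm in the stand: a paddle 50 mm long (along this point's y), 9 mm thick (x), 24 mm high (203 to 227 mm above the bench). When locked its end is 8 mm from the pull tab; the wings pass 7 mm above the pan's side rim. Turns with the latch.
- tub: Yellow open plastic tub, loose, 150 x 102 x 42 mm, walls 3 mm, 0.16 to 0.28 kg. Origin: centre of its underside; x points to the end with the upright grip; the other end is plain.
- tub_grip (a point): Grip point of the tub: on the flat upright lug at its +x end, 10 mm thick (tub's x), 56 mm wide (tub's y), top 86 mm above the tub's underside; this point is 79 mm from the tub's middle and 68 mm above its underside.
- saline_bottle: White saline bottle, upright, 68 mm across, 165 mm high, on the bench beside the stand: leave alone. Origin: centre of its underside.
- dropper_green: Dropper bottle with green band, 30 mm across, 78 mm high, beside the place for the tub: leave alone. Origin: centre of its underside.
- dropper_yellow: Dropper bottle with yellow cap, 25 mm across, 60 mm high, beside the place for the tub: leave alone. Origin: centre of its underside.
- sample_1: Used sample tube with orange cap, 90 mm long, 13 mm thick (cap 16.5 mm), about 20 g; lies in the pan lengthwise, cap to the rear, its other end 33 to 58 mm short of the gate. Must not be touched. Origin: centre of its bottom (uncapped) end; its z axis points to the cap.
- sample_1_mid (a point): Middle of the tube with the orange cap, on its axis, 45 mm from either end.
- sample_2: Used sample tube with blue cap, 90 mm long, 13 mm thick (cap 16.5 mm), about 20 g; lies in the pan lengthwise, cap to the rear, its other end 33 to 58 mm short of the gate. Must not be touched. Origin: centre of its bottom (uncapped) end; its z axis points to the cap.
- sample_2_mid (a point): Middle of the tube with the blue cap, on its axis, 45 mm from either end.
- sample_3: Used sample tube with red cap, 90 mm long, 13 mm thick (cap 16.5 mm), about 20 g; lies in the pan lengthwise, cap to the rear, its other end 33 to 58 mm short of the gate. Must not be touched. Origin: centre of its bottom (uncapped) end; its z axis points to the cap.
- sample_3_mid (a point): Middle of the tube with the red cap, on its axis, 45 mm from either end.
- sample_4: Used sample tube with violet cap, 90 mm long, 13 mm thick (cap 16.5 mm), about 20 g; lies in the pan lengthwise, cap to the rear, its other end 33 to 58 mm short of the gate. Must not be touched. Origin: centre of its bottom (uncapped) end; its z axis points to the cap.
- sample_4_mid (a point): Middle of the tube with the violet cap, on its axis, 45 mm from either end.

How it is judged:
By the outcome, as a careful person would: the job done as asked, in the order asked, and still so for the second after the job is handed in, with the robot touching nothing.
It also fails if it takes over 72 s, if anything falls off the work surface, if the arm or the gripper's body presses on something with over 40 N, if the wrist force passes 120 N, or if a joint passes its speed limit or range.

ROBOT

A 6-joint arm with a two-finger parallel gripper is mounted at the origin on a cart in front of the work surface, level with it; the furniture and walls round the work are solid. World frame = base frame: x ahead of the robot, y to its left, z up, the work surface at z = 0. Lengths are in m, angles in rad, forces in N, time in s.
With the tool pointing down it reaches from about 0.35 to 0.975 m from the base axis. Payload 4.9 kg.
Tool frame: the origin (TCP) lies midway between the tips of the shut fingers; the grasp point (between the pads) lies manip.tcp_to_grasp behind it (manip.tcp_to_grasp is the distance from the TCP to the grasp point, in m); z points along the fingers, y is the line along which they close (so a half turn about z gives the same grasp; the last joint's range is limited). The gripper opens to 85 mm and grips with 20 to 120 N. Pads are 22 mm wide; open, the fingers measure 114 mm over their backs; the gripper's body (76 mm by 85 mm) begins 54 mm behind the grasp point. The pads swing forward as they close: fully open they stand 13 mm farther back than shut.
Start: joints at [-1.375, 0.053, 1.613, -0, 1.476, -0.119], TCP at [0.194, -0.594, 0.231] pointing down, gripper open.
Joint ranges: [-3.01, 3.01], [-1.01, 2.22], [0.06, 2.58], [-1.02, 4.17], [0.09, 2.62], [-3.14, 3.14]. Speed limits (rad/s): [2.57, 2.57, 3.14, 3.14, 3.14, 3.14].

INTERFACE

Orientations are given as a unit quaternion [w, x, y, z].
In Python, from plant import manip, grab_frame, calibration, job_done gives the robot as it stands.
- The arm moves only by the tool send_rows, never from a script. Its argument "rows" is a list of rows, each an object of numbers: "x", "y", "z": the shift along the tool's x, y, z normalised to -1 to 1, where 1 is 15 cm; "wx", "wy", "wz": the turn, a rotation vector about the tool's x, y, z normalised to -1 to 1, where 1 is pi/4 rad; "hand": the opening, from -1 (shut) to 1 (fully open). In form: [{"x": .., "y": .., "z": .., "wx": .., "wy": .., "wz": .., "hand": ..}, ...]. A call has exactly 10 rows; each row shifts and turns the commanded pose from where the row before left it, along the tool's axes as they then stand; what a row does not reach is not made up. A row lasts 1/12 s, in which the tool goes at most 41.7 mm and 7.16 degrees, less where a joint would pass 70% of its speed; a pose out of reach is approached as far as the arm can. A call with a number of a shift or a turn outside -1 to 1 is refused whole. A call with a gripper value outside its range is refused whole. The fingers move at their own pace and stop on an object; the grip force is fixed at half the most. Time passes only in rows, so rows that do not move let the fingers close, or fill a call up. It gives the time, the measured TCP pose, the force, the opening and the grip force at its end, in the units of the state.
- manip.state(): the state, without advancing time (a new reading comes with each control period).
- grab_frame(name): name is "scene" or "side" or "wrist"; returns the picture (384x512x3 uint8, blue, green, red); there is no depth.
- calibration(name): a dict with "camera_matrix" (3x3 intrinsics, pixels), "R" (3x3) and "t" (3): a world point X has camera coordinates R X + t. Camera axes: x right, y down, z forward; pixel columns grow to the right and rows downward; lengths in m; the calibration is good to about 2 mm. A picture is of the moment at which its call begins: read the wrist's pose just before it. calibration takes no time and is no camera call; for the wrist camera it gives the pose at the moment of the call.
- job_done(): hands the job in; it is judged then, once.
The state is a dict: "time": time; "joint_pos": joint angles; "joint_vel": joint speeds; "joint_efforts": joint torques, N m; "tool_pos": TCP position; "tool_rot": TCP orientation; "contact_force": force on the tool from outside, world axes, zero at the start; "ft_torque": the same for the moment, N m; "gripper_width": opening from 0.0 (shut) to 1.0 (fully open); "grasp_force": force on a finger pad.
Only numpy, scipy, OpenCV 4.12 (cv2) and the standard library are available. Lean on these libraries where they do the work, as an engineer would, in place of code of your own. Each camera call takes 0.05 s, during which the arm holds its last target. There are 200 camera calls.

## Working session

There is one attempt and no reset: what is moved stays moved. The work goes in short steps, Python scripts to look and compute and a tool call to move; the robot and the scene stay as the last step left them, time stands still between calls to the robot, and variables do not carry over. Pictures are saved under pics/ and viewed, at most 10 in all, crops included, and the job is handed in when it is done.

Besides the shell and the picture viewer there is one more tool, called after "Call:" as name([rows], argument=value, ...), one row to a line, values as JSON. send_rows: Moves the arm, as the interface text tells. Scaled input: -1 to 1 covers 15 cm each way for a shift and pi/4 rad each way for a turn. Its arguments: {"type":"object","properties":{"rows":{"type":"array","items":{"type":"object","properties":{"x":{"type":"number","minimum":-1,"maximum":1},"y":{"type":"number","minimum":-1,"maximum":1},"z":{"type":"number","minimum":-1,"maximum":1},"wx":{"type":"number","minimum":-1,"maximum":1},"wy":{"type":"number","minimum":-1,"maximum":1},"wz":{"type":"number","minimum":-1,"maximum":1},"hand":{"type":"number"}}}}},"required":["rows"]}

```bash
ls; mkdir -p pics; python3 - <<'E'
from plant import manip, grab_frame, calibration
import cv2
print(manip.state(), manip.tcp_to_grasp)
for n in ("scene","side"):
    cv2.imwrite(f"pics/{n}0.png",cv2.resize(grab_frame(n),(800,600),interpolation=cv2.INTER_CUBIC)); c=calibration(n); print(n,c)
E
```

```text
pics
{'time': 0.0, 'joint_pos': array([-1.37498767e+00,  5.33477882e-02,  1.61422763e+00, -3.39174682e-05,
        1.47596781e+00, -1.19002655e-01]), 'joint_vel': array([ 2.60836457e-06,  1.43276169e-03, -1.24167335e-03,  3.05319243e-04,
        7.35977966e-04, -7.16224598e-04]), 'joint_efforts': array([ 2.44824996e-04, -3.93680835e+01, -3.70179141e+01, -1.50550659e-04,
        7.05844912e-03,  4.89985759e-07]), 'tool_pos': array([ 0.193398  , -0.59370812,  0.23010827]), 'tool_rot': array([-9.73916987e-04,  9.87636563e-01,  1.56757992e-01, -5.43131524e-05]), 'contact_force': array([-0.01981089, -0.02750248, -0.45200563]), 'ft_torque': array([-0.00690673,  0.00034736,  0.04416387]), 'grasp_force': 0.0, 'gripper_width': 1.0004747973832968} 0.0187
scene {'camera_matrix': array([[394.00430241,   0.        , 255.06789002],
       [  0.        , 394.00430241, 190.28828575],
       [  0.        ,   0.        ,   1.        ]]), 'R': array([[-0.77261282, -0.63485388, -0.00547487],
       [-0.3921916 ,  0.48404035, -0.78223442],
       [ 0.49925462, -0.60221715, -0.62296014]]), 't': array([0.28138365, 0.34569495, 0.74980733])}
side {'camera_matrix': array([[421.06114161,   0.        , 260.84474206],
       [  0.        , 421.06114161, 197.88077757],
       [  0.        ,   0.        ,   1.        ]]), 'R': array([[-0.94605285, -0.32395563, -0.00606253],
       [-0.13939104,  0.42381422, -0.89495902],
       [ 0.2924964 , -0.84583347, -0.44610716]]), 't': array([0.41602415, 0.24984799, 1.05398953])}
```

View pics/scene0.png

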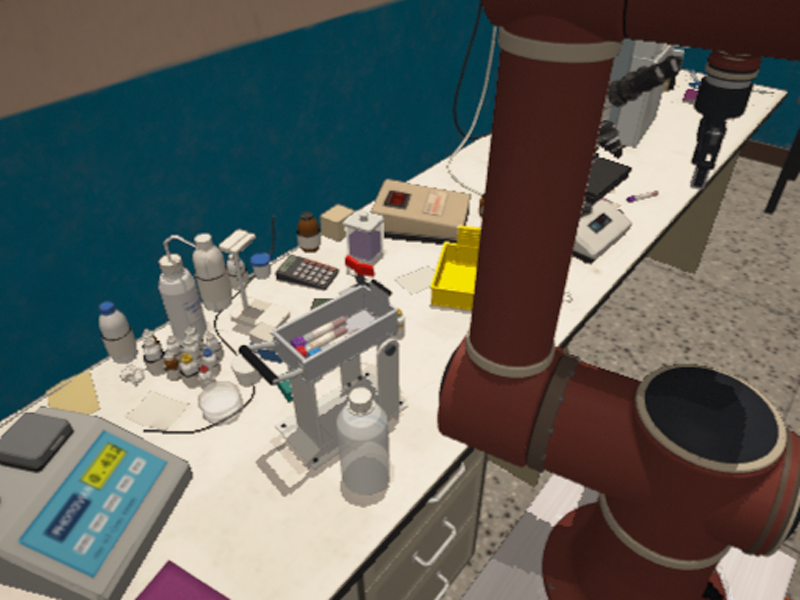

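View pics/side0.png

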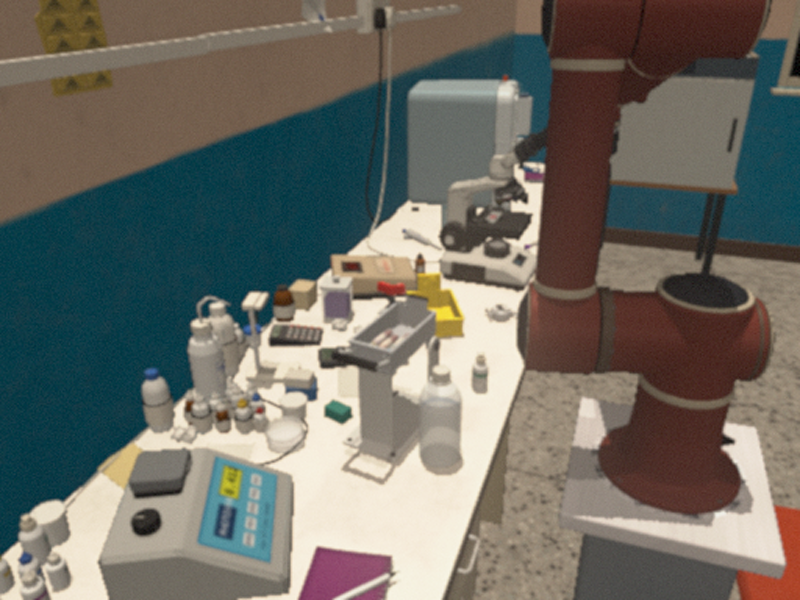

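```bash
cat > h.py <<'E'
import numpy as np, cv2
from plant import manip, grab_frame, calibration
from scipy.spatial.transform import Rotation as R
def ray(c,u,v,z):
    "world point at height z seen at pixel u,v (512x384)"
    K,Rm,t=c["camera_matrix"],c["R"],c["t"]
    d=Rm.T@np.linalg.inv(K)@[u,v,1]; o=-Rm.T@t
    return o+d*(z-o[2])/d[2]
def proj(c,X):
    p=c["camera_matrix"]@(c["R"]@np.asarray(X,float)+c["t"]); return p[:2]/p[2]
E
python3 - <<'E'
from h import *
s=.64
for n,l in dict(scene=[("handle",262,363,.191),("wing",358,266,.215),("salinebase",365,490,0),("tubcornerTopL",437,282,.042),("tubNearTop",474,290,.042),("lugtop",467,228,.086)],
  side=[("handle",358,358,.191),("wing",390,288,.215),("salinebase",440,458,0),("green base",480,388,0),("lugtop",428,276,.086),("tubNR",460,316,.042)]).items():
    c=calibration(n); print(n,"cam",-c["R"].T@c["t"])
    for a,u,v,z in l: print(a,ray(c,u*s,v*s,z).round(3))
E
```

```text
scene cam [-0.0213655   0.46285403  0.73905511]
handle [0.467 0.144 0.191]
wing [ 0.491 -0.063  0.215]
salinebase [0.335 0.108 0.   ]
tubcornerTopL [ 0.511 -0.292  0.042]
tubNearTop [ 0.443 -0.315  0.042]
lugtop [ 0.537 -0.424  0.086]
side cam [0.12011926 0.92038385 0.69631815]
handle [0.469 0.141 0.191]
wing [ 0.492 -0.061  0.215]
salinebase [0.35  0.098 0.   ]
green base [ 0.336 -0.124  0.   ]
lugtop [ 0.531 -0.414  0.086]
tubNR [ 0.43  -0.324  0.042]
```

Call:
send_rows([
  {"z": -0.27,"hand": 1},
  {"z": -0.27,"hand": 1},
  {"z": -0.27,"hand": 1},
  {"z": -0.27,"hand": 1},
  {"z": -0.27,"hand": 1},
  {"x": 0.18,"y": -0.18,"hand": 1},
  {"x": 0.18,"y": -0.18,"hand": 1},
  {"x": 0.18,"y": -0.18,"hand": 1},
  {"x": 0.18,"y": -0.18,"hand": 1},
  {"x": 0.18,"y": -0.18,"hand": 1},
])

```text
invalid input at $.rows[0]: expected keys x, y, z, wx, wy, wz, hand
```

Call:
send_rows([
  {"x": 0.18,"y": -0.18,"wz": 0.14,"hand": 1},
  {"x": 0.18,"y": -0.18,"wz": 0.14,"hand": 1},
  {"x": 0.18,"y": -0.18,"wz": 0.14,"hand": 1},
  {"x": 0.18,"y": -0.18,"wz": 0.14,"hand": 1},
  {"x": 0.18,"y": -0.18,"hand": 1},
  {"x": 0.18,"y": -0.18,"hand": 1},
  {"hand": 1},
  {"hand": 1},
  {"hand": 1},
  {"hand": 1},
])

```text
invalid input at $.rows[0]: expected keys x, y, z, wx, wy, wz, hand
```

```bash
python3 - <<'E'
from h import *
s=manip.state(); print(s['time'],s['tool_pos'],R.from_quat(np.roll(s['tool_rot'],-1)).as_matrix().round(3))
c=calibration("wrist"); print(c, -c["R"].T@c["t"])
im=grab_frame("wrist"); cv2.imwrite("pics/w1_raw.png",im); cv2.imwrite("pics/w1.png",cv2.resize(im,(800,600),interpolation=cv2.INTER_CUBIC))
E
```

```text
0.1 [ 0.19341743 -0.593703    0.23012312] [[ 0.951  0.31  -0.   ]
 [ 0.31  -0.951  0.002]
 [ 0.    -0.002 -1.   ]]
{'camera_matrix': array([[323.35067697,   0.        , 254.39597453],
       [  0.        , 323.35067697, 190.49034106],
       [  0.        ,   0.        ,   1.        ]]), 'R': array([[ 0.30957636, -0.9508726 , -0.00194227],
       [-0.91693284, -0.2990662 ,  0.26418474],
       [-0.2517869 , -0.08000442, -0.96447014]]), 't': array([-0.62374156, -0.03451652,  0.37792534])} [ 0.25660296 -0.57318579  0.37240497]
```

View pics/w1.png

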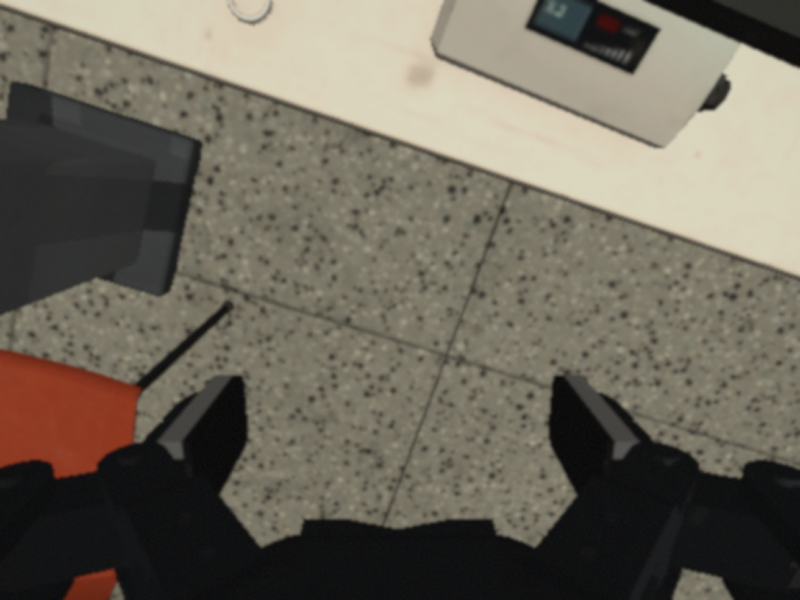

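Call:
send_rows([
  {"x": 0,"y": 0,"z": -0.245,"wx": 0,"wy": 0,"wz": 0,"hand": 1},
  {"x": 0,"y": 0,"z": -0.245,"wx": 0,"wy": 0,"wz": 0,"hand": 1},
  {"x": 0,"y": 0,"z": -0.245,"wx": 0,"wy": 0,"wz": 0,"hand": 1},
  {"x": 0,"y": 0,"z": -0.245,"wx": 0,"wy": 0,"wz": 0,"hand": 1},
  {"x": 0,"y": 0,"z": -0.245,"wx": 0,"wy": 0,"wz": 0,"hand": 1},
  {"x": 0,"y": 0,"z": -0.245,"wx": 0,"wy": 0,"wz": 0,"hand": 1},
  {"x": 0.147,"y": -0.203,"z": 0,"wx": 0,"wy": 0,"wz": 0,"hand": 1},
  {"x": 0.147,"y": -0.203,"z": 0,"wx": 0,"wy": 0,"wz": 0,"hand": 1},
  {"x": 0.147,"y": -0.203,"z": 0,"wx": 0,"wy": 0,"wz": 0,"hand": 1},
  {"x": 0.147,"y": -0.203,"z": 0,"wx": 0,"wy": 0,"wz": 0,"hand": 1},
])

```text
time: 0.98
tool_pos: [0.2398, -0.4498, 0.4514]
tool_rot: [-0.0, 0.988, 0.156, 0.0]
contact_force: [0.3, 0.1, 0.3]
gripper_width: 1.006
grasp_force: 0.0
```

Call:
send_rows([
  {"x": 0.147,"y": -0.203,"z": 0,"wx": 0,"wy": 0,"wz": 0,"hand": 1},
  {"x": 0.147,"y": -0.203,"z": 0,"wx": 0,"wy": 0,"wz": 0,"hand": 1},
  {"x": 0.147,"y": -0.203,"z": 0,"wx": 0,"wy": 0,"wz": 0,"hand": 1},
  {"x": 0.147,"y": -0.203,"z": 0,"wx": 0,"wy": 0,"wz": 0,"hand": 1},
  {"x": 0.147,"y": -0.203,"z": 0,"wx": 0,"wy": 0,"wz": 0,"hand": 1},
  {"x": 0.147,"y": -0.203,"z": 0,"wx": 0,"wy": 0,"wz": 0,"hand": 1},
  {"x": 0.147,"y": -0.203,"z": 0,"wx": 0,"wy": 0,"wz": 0.15,"hand": 1},
  {"x": 0,"y": 0,"z": 0,"wx": 0,"wy": 0,"wz": 0.15,"hand": 1},
  {"x": 0,"y": 0,"z": 0,"wx": 0,"wy": 0,"wz": 0.15,"hand": 1},
  {"x": 0,"y": 0,"z": 0,"wx": 0,"wy": 0,"wz": 0.13,"hand": 1},
])

```text
time: 1.82
tool_pos: [0.3195, -0.2037, 0.4518]
tool_rot: [0.0, 0.998, -0.066, 0.0]
contact_force: [0.4, -0.1, -0.4]
gripper_width: 1.001
grasp_force: 0.0
```

```bash
python3 - <<'E'
from h import *
import pickle
s=manip.state(); print(s['time'],s['tool_pos'],R.from_quat(np.roll(s['tool_rot'],-1)).as_matrix().round(3),abs(s['joint_vel']).max())
c=calibration("wrist"); print(-c["R"].T@c["t"])
im=grab_frame("wrist"); pickle.dump((c,im),open("w1.pkl","wb")); cv2.imwrite("pics/w2.png",cv2.resize(im,(800,600),interpolation=cv2.INTER_CUBIC))
E
```

```text
1.8167 [ 0.31951568 -0.20371808  0.45175102] [[ 0.991 -0.131  0.   ]
 [-0.131 -0.991 -0.   ]
 [ 0.     0.    -1.   ]] 1.1968049911468075
[ 0.38532788 -0.21210458  0.5939601 ]
```

View pics/w2.png

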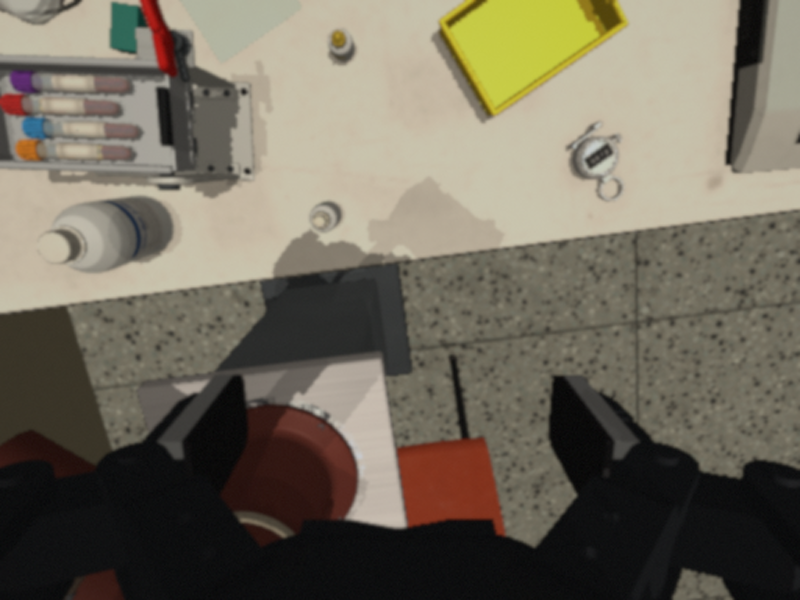

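Call:
send_rows([
  {"x": 0.165,"y": -0.076,"z": 0,"wx": 0,"wy": 0,"wz": 0,"hand": 1},
  {"x": 0.165,"y": -0.076,"z": 0,"wx": 0,"wy": 0,"wz": 0,"hand": 1},
  {"x": 0.165,"y": -0.076,"z": 0,"wx": 0,"wy": 0,"wz": 0,"hand": 1},
  {"x": 0.165,"y": -0.076,"z": 0,"wx": 0,"wy": 0,"wz": 0,"hand": 1},
  {"x": 0.165,"y": -0.076,"z": 0,"wx": 0,"wy": 0,"wz": 0,"hand": 1},
  {"x": 0,"y": 0,"z": 0,"wx": 0,"wy": 0,"wz": 0,"hand": 1},
  {"x": 0,"y": 0,"z": 0,"wx": 0,"wy": 0,"wz": 0,"hand": 1},
  {"x": 0,"y": 0,"z": 0,"wx": 0,"wy": 0,"wz": 0,"hand": 1},
  {"x": 0,"y": 0,"z": 0,"wx": 0,"wy": 0,"wz": 0,"hand": 1},
  {"x": 0,"y": 0,"z": 0,"wx": 0,"wy": 0,"wz": 0,"hand": 1},
])

```text
time: 2.7
tool_pos: [0.4487, -0.1643, 0.4523]
tool_rot: [0.0, 0.998, -0.064, 0.0]
contact_force: [-0.5, 0.3, -1.1]
gripper_width: 0.997
grasp_force: 0.0
```

```bash
python3 - <<'E'
from h import *
import pickle
s=manip.state(); print(s['time'],s['tool_pos'],abs(s['joint_vel']).max())
c=calibration("wrist"); print(-c["R"].T@c["t"])
im=grab_frame("wrist"); pickle.dump((c,im),open("w2.pkl","wb")); cv2.imwrite("pics/w3.png",cv2.resize(im,(800,600),interpolation=cv2.INTER_CUBIC))
E
```

```text
2.7 [ 0.44866788 -0.16427947  0.45225373] 0.0024263267440318946
[ 0.51442945 -0.17243203  0.59452443]
```

View pics/w3.png

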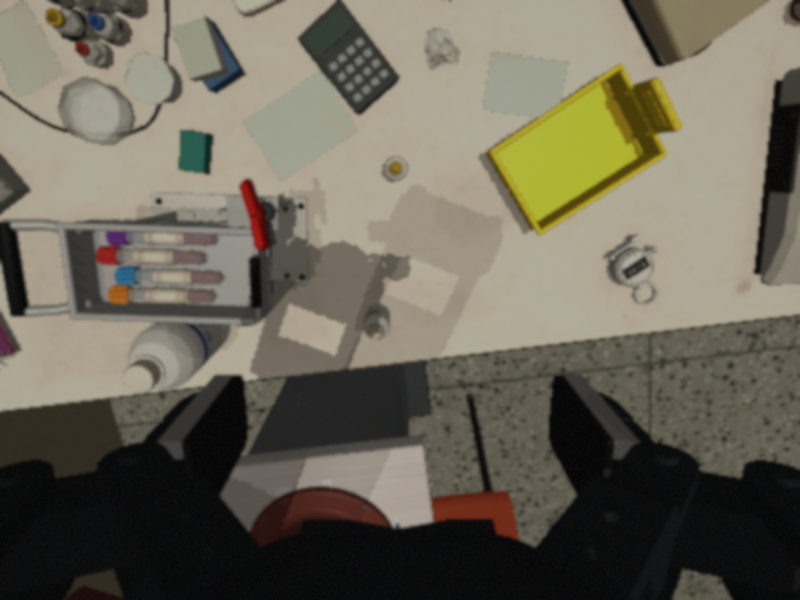

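```bash
cat > fit.py <<'E'
from h import *
import pickle
from scipy.optimize import least_squares
c,im=pickle.load(open("w2.pkl","rb"))
def w(p,L): 
    a=R.from_euler('z',p[2]).as_matrix(); return np.asarray(L)@a.T+[p[0],p[1],0]
def fit(L,uv,p0,l="soft_l1"):
    uv=np.array(uv)*.64
    f=lambda p:(np.array([proj(c,X) for X in w(p,L)])-uv).ravel()
    r=least_squares(f,p0,loss=l); return r.x,f(r.x).reshape(-1,2)
if __name__=="__main__":
    S=[[-.123,0,.191],[.083,.078,.222],[.083,.028,.222],[.082,.02,.21],[.082,-.02,.21],[.085,.052,.005],[.085,-.052,.005],[-.123,.039,.191],[-.123,-.039,.191]]
    p,r=fit(S,[(13,269),(249,184),(262,244),(256,258),(256,306),(311,193),(306,283),(9,227),(18,312)],[.45,.02,-1.7]); print("stand",p,np.degrees(p[2]),r.round(1).tolist())
    t,r=fit([[-.075,.051,.042],[-.075,-.051,.042],[.075,-.051,.042],[.075,.051,.042]],[(489,152),(540,232),(663,153),(622,67)],[.5,-.35,-1.]); print("tub",t,np.degrees(t[2]),r.round(1).tolist())
    print("lug pred",[(proj(c,X)/.64).round() for X in w(t,[[.079,.028,.086],[.079,-.028,.086]])])
    print("grip",w(t,[[.079,0,.068]]),"place",w(p,[[.168,0,0],[.247,0,.068],[.083,.053,.215]]))
    for n,u,v,z in [("saline cap",143,375,.165),("green top",378,315,.078),("yellow",396,169,.06)]: print(n,ray(c,u*.64,v*.64,z).round(3))
E
python3 fit.py
python3 - <<'E'
import sys; sys.path.insert(0,'.')
import os; os.chdir('.')
from fit import *
hsv=cv2.cvtColor(im,cv2.COLOR_BGR2HSV); m=cv2.inRange(hsv,(24,150,60),(34,255,255)); m[:,:300]=0
cs=max(cv2.findContours(m,0,1)[0],key=cv2.contourArea); print(cv2.approxPolyDP(cs,3,True).reshape(-1,2).__truediv__(.64).round().tolist())
E
```

```text
stand [ 0.45004078  0.0281442  -1.73068623] -99.16101684209691 [[-0.7, -0.2], [0.9, -2.5], [-5.5, 3.2], [0.5, -0.9], [1.9, 0.2], [-3.1, 1.9], [1.0, 0.7], [-3.5, -4.1], [1.1, 1.6]]
tub [ 0.49698771 -0.36200726 -1.11413813] -63.835412538608765 [[1.7, -0.2], [-0.5, 0.3], [0.5, 0.5], [-1.5, -0.6]]
lug pred [array([655.,  77.]), array([681., 130.])]
grip [[ 0.53182286 -0.43291222  0.068     ]] place [[ 0.42329358 -0.13771293  0.        ]
 [ 0.41071602 -0.21570527  0.068     ]
 [ 0.48915036 -0.06223522  0.215     ]]
saline cap [0.355 0.084 0.165]
green top [ 0.358 -0.132  0.078]
yellow [ 0.505 -0.17   0.06 ]
[[656.0, 78.0], [636.0, 89.0], [617.0, 66.0], [489.0, 152.0], [539.0, 233.0], [664.0, 153.0], [656.0, 130.0], [680.0, 125.0]]
```

```bash
python3 - <<'E'
from fit import *
p=[ 0.45004, 0.02814, -1.73068]; s=3.8
big=cv2.resize(im[105:225,0:210],None,fx=s,fy=s,interpolation=cv2.INTER_CUBIC)
def line(L,col):
    q=[tuple(int(a) for a in (proj(c,X)-[0,105]+.5)*s) for X in w(p,L)]
    for a,b in zip(q,q[1:]): cv2.line(big,a,b,col,1)
line([[-.123,.039,.191],[-.123,-.039,.191]],(0,255,0))
line([[-.078,.038,.196],[.078,.038,.196]],(255,255,0)); line([[-.078,-.038,.196],[.078,-.038,.196]],(255,255,0)); line([[-.078,.038,.196],[-.078,-.038,.196]],(255,255,0))
line([[.083,.078,.227],[.083,.028,.227]],(0,255,0)); line([[.082,.02,.21],[.082,-.02,.21]],(0,255,255))
line([[-.095,.052,.005],[.085,.052,.005],[.085,-.052,.005],[-.095,-.052,.005]],(255,0,255))
cv2.imwrite("pics/ov.png",big); print(big.shape)
E
```

```text
(456, 798, 3)
```

View pics/ov.png

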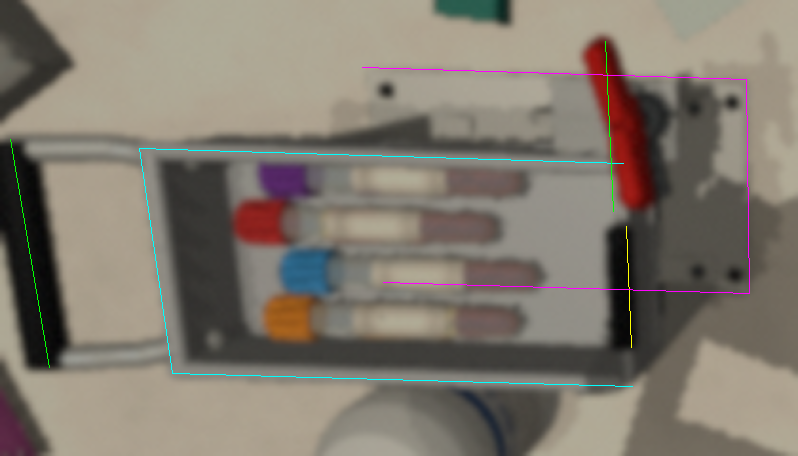

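```bash
python3 - <<'E'
from fit import *
c1,im1=pickle.load(open("w1.pkl","rb"))
print("w1 cap",[ray(c1,u*.64,v*.64,z).round(4) for u,v,z in [(321,216,.078),(338,40,.06)]])
pv=[proj(calibration(n),w([.45004,.02814,-1.73068],[X])[0])/.64 for n in("scene","side") for X in([-.123,.039,.191],[-.123,-.039,.191],[.083,.053,.215],[.082,0,.21])]; print(np.round(pv,0).tolist())
a=cv2.resize(im[185:225,215:275],(480,320),interpolation=cv2.INTER_CUBIC)
b=cv2.resize(im1[120:155,185:237],(475,320),interpolation=cv2.INTER_CUBIC)
cs=calibration("side"); 
d=cv2.resize(cv2.imread("pics/side0.png")[340:400,440:520],(400,280),interpolation=cv2.INTER_CUBIC)
e=cv2.resize(cv2.imread("pics/side0.png")[260:400,320:460],(280,280),interpolation=cv2.INTER_CUBIC)
o=np.zeros((600,780,3),np.uint8); o[:320,:390]=a[:,:390]; o[:320,390:]=b[:,:390]; o[320:,:400]=d; o[320:,400:680]=e
cv2.imwrite("pics/green.png",o)
E
```

```text
w1 cap [array([ 0.3405, -0.1285,  0.078 ]), array([ 0.5025, -0.1704,  0.06  ])]
[[242.0, 349.0], [274.0, 381.0], [359.0, 267.0], [382.0, 286.0], [333.0, 355.0], [378.0, 367.0], [392.0, 288.0], [418.0, 297.0]]
```

View pics/green.png

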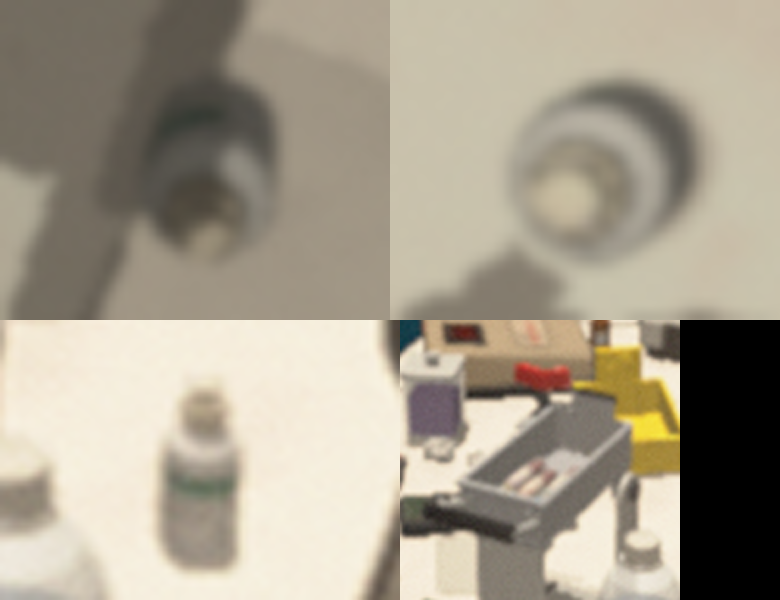

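```bash
python3 - <<'E'
from fit import *
c1,_=pickle.load(open("w1.pkl","rb"));cs=calibration("side")
print(ray(c,240.6,214.4,.078),ray(c1,204.2,140.8,.078),ray(cs,481*.64,355*.64,.078),ray(cs,479.6*.64,389*.64,0))
E
```

```text
[ 0.33588332 -0.12647339  0.078     ] [ 0.33675789 -0.12585352  0.078     ] [ 0.33533372 -0.1149771   0.078     ] [ 0.33579543 -0.12018076  0.        ]
```

Call:
send_rows([
  {"x": 0,"y": 0,"z": 0,"wx": 0,"wy": 0,"wz": -0.15,"hand": 0.2},
  {"x": 0,"y": 0,"z": 0,"wx": 0,"wy": 0,"wz": -0.15,"hand": 0.2},
  {"x": 0,"y": 0,"z": 0,"wx": 0,"wy": 0,"wz": -0.15,"hand": 0.2},
  {"x": 0,"y": 0,"z": 0,"wx": 0,"wy": 0,"wz": -0.15,"hand": 0.2},
  {"x": 0,"y": 0,"z": 0,"wx": 0,"wy": 0,"wz": -0.147,"hand": 0.2},
  {"x": -0.037,"y": 0.231,"z": 0,"wx": 0,"wy": 0,"wz": 0,"hand": 0.2},
  {"x": -0.037,"y": 0.231,"z": 0,"wx": 0,"wy": 0,"wz": 0,"hand": 0.2},
  {"x": -0.037,"y": 0.231,"z": 0,"wx": 0,"wy": 0,"wz": 0,"hand": 0.2},
  {"x": -0.037,"y": 0.231,"z": 0,"wx": 0,"wy": 0,"wz": 0,"hand": 0.2},
  {"x": -0.037,"y": 0.231,"z": 0,"wx": 0,"wy": 0,"wz": 0,"hand": 0.2},
])

```text
time: 3.58
tool_pos: [0.5009, -0.3334, 0.4522]
tool_rot: [0.0, 0.974, 0.227, 0.0]
contact_force: [0.2, 0.5, 0.1]
gripper_width: 0.601
grasp_force: 0.0
```

Call:
send_rows([
  {"x": -0.037,"y": 0.231,"z": 0,"wx": 0,"wy": 0,"wz": 0,"hand": 0.2},
  {"x": -0.037,"y": 0.231,"z": 0,"wx": 0,"wy": 0,"wz": 0,"hand": 0.2},
  {"x": -0.037,"y": 0.231,"z": 0,"wx": 0,"wy": 0,"wz": 0,"hand": 0.2},
  {"x": 0,"y": 0,"z": 0.26,"wx": 0,"wy": 0,"wz": 0,"hand": 0.2},
  {"x": 0,"y": 0,"z": 0.26,"wx": 0,"wy": 0,"wz": 0,"hand": 0.2},
  {"x": 0,"y": 0,"z": 0.26,"wx": 0,"wy": 0,"wz": 0,"hand": 0.2},
  {"x": 0,"y": 0,"z": 0.26,"wx": 0,"wy": 0,"wz": 0,"hand": 0.2},
  {"x": 0,"y": 0,"z": 0.26,"wx": 0,"wy": 0,"wz": 0,"hand": 0.2},
  {"x": 0,"y": 0,"z": 0.26,"wx": 0,"wy": 0,"wz": 0,"hand": 0.2},
  {"x": 0,"y": 0,"z": 0,"wx": 0,"wy": 0,"wz": 0,"hand": 0.2},
])

```text
time: 4.42
tool_pos: [0.528, -0.4287, 0.2067]
tool_rot: [-0.007, 0.974, 0.227, -0.005]
contact_force: [-0.9, 0.2, -2.3]
gripper_width: 0.599
grasp_force: 0.0
```

```bash
cat >> h.py <<'E'
def go(pos,yx=None):
    "remaining shift (tool axes, normalised) and wz to bring tool x to yaw yx (deg); tool assumed down"
    s=manip.state(); M=R.from_quat(np.roll(s['tool_rot'],-1)).as_matrix()
    print('t',round(s['time'],2),'pos',s['tool_pos'].round(4),'yaw',np.degrees(np.arctan2(M[1,0],M[0,0])).round(2),'tilt',M[2].round(3),'w',round(s['gripper_width'],3),'F',s['contact_force'].round(1),s['joint_pos'].round(2))
    if yx is not None:
        M2=R.from_euler('z',yx,degrees=True).as_matrix()@np.diag([1,-1,-1.]); print('wr',((R.from_matrix(M.T@M2)).as_rotvec()/(np.pi/4)).round(3)); 
        print('shift in target axes',(M2.T@(np.array(pos)-s['tool_pos'])/.15).round(3))
    print('shift',(M.T@(np.array(pos)-s['tool_pos'])/.15).round(3))
E
python3 - <<'E'
from fit import *
from h import go
go([.5318,-.4329,.049],26.16)
cw=calibration("wrist"); imw=grab_frame("wrist"); pickle.dump((cw,imw),open("w4.pkl","wb"))
cv2.imwrite("pics/w4.png",cv2.resize(imw,(800,600)))
E
```

```text
t 4.42 pos [ 0.528  -0.4287  0.2067] yaw 26.26 tilt [-0.006 -0.016 -1.   ] w 0.599 F [-0.9  0.2 -2.3] [-0.79  0.21  1.49 -0.    1.47  0.32]
wr [-0.021  0.007  0.002]
shift in target axes [0.01  0.036 1.052]
shift [0.016 0.053 1.051]
```

View pics/w4.png

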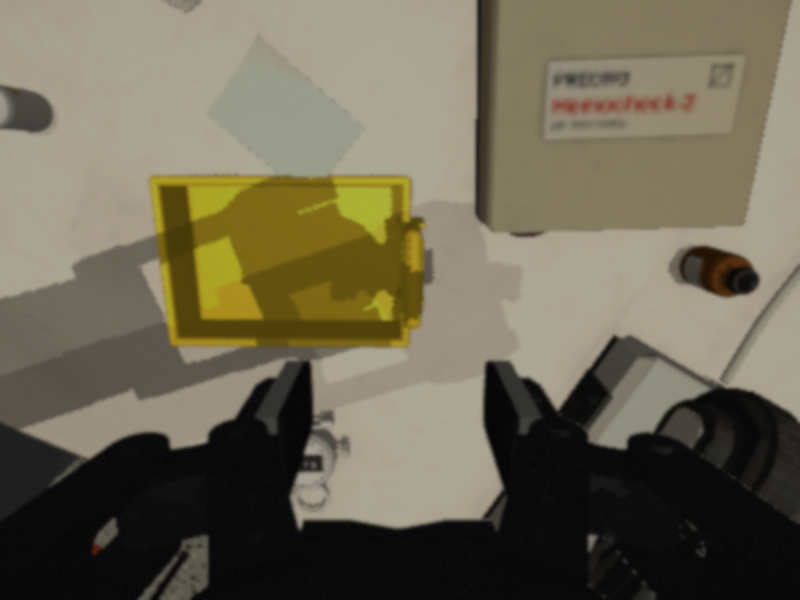

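```bash
python3 - <<'E'
from fit import *
import fit
c4,_=pickle.load(open("w4.pkl","rb")); fit.c=c4
t,r=fit.fit([[-.075,.051,.042],[-.075,-.051,.042],[.075,-.051,.042],[.075,.051,.042]],[(151,178),(173,345),(409,345),(410,178)],[.497,-.362,-1.11]); print("tub",t,np.degrees(t[2]),r.round(1).tolist())
print(w(t,[[.079,0,.068]]), [ray(c4,u*.64,v*.64,.086) for u,v in [(414,225),(414,325)]])
E
```

```text
tub [ 0.4986729  -0.36247161 -1.11340819] -63.79359035706428 [[2.8, 0.8], [1.6, -3.1], [-1.8, -2.1], [-1.9, 1.0]]
[[ 0.53355979 -0.43335112  0.068     ]] [array([ 0.56030524, -0.41979303,  0.086     ]), array([ 0.51147635, -0.44440706,  0.086     ])]
```

Call:
send_rows([
  {"x": 0.017,"y": 0.007,"z": 0.1,"wx": 0,"wy": 0,"wz": 0,"hand": 0.2},
  {"x": 0,"y": 0,"z": 0.15,"wx": 0,"wy": 0,"wz": 0,"hand": 0.2},
  {"x": 0,"y": 0,"z": 0.15,"wx": 0,"wy": 0,"wz": 0,"hand": 0.2},
  {"x": 0,"y": 0,"z": 0.15,"wx": 0,"wy": 0,"wz": 0,"hand": 0.2},
  {"x": 0,"y": 0,"z": 0.15,"wx": 0,"wy": 0,"wz": 0,"hand": 0.2},
  {"x": 0,"y": 0,"z": 0.15,"wx": 0,"wy": 0,"wz": 0,"hand": 0.2},
  {"x": 0,"y": 0,"z": 0.15,"wx": 0,"wy": 0,"wz": 0,"hand": 0.2},
  {"x": 0,"y": 0,"z": 0.1,"wx": 0,"wy": 0,"wz": 0,"hand": 0.2},
  {"x": 0,"y": 0,"z": 0,"wx": 0,"wy": 0,"wz": 0,"hand": 0.2},
  {"x": 0,"y": 0,"z": 0,"wx": 0,"wy": 0,"wz": 0,"hand": 0.2},
])

```text
time: 5.3
tool_pos: [0.5358, -0.4326, 0.0541]
tool_rot: [0.001, 0.974, 0.227, 0.0]
contact_force: [0.5, 0.5, -0.3]
gripper_width: 0.602
grasp_force: 0.0
```

```bash
python3 - <<'E'
from h import *
go([.5345,-.4327,.049],26.2)
E
```

```text
t 5.3 pos [ 0.5358 -0.4326  0.0541] yaw 26.3 tilt [ 0.001  0.002 -1.   ] w 0.602 F [ 0.5  0.5 -0.3] [-0.79  0.35  1.58  0.    1.21  0.32]
wr [ 0.002 -0.001  0.002]
shift in target axes [-0.008 -0.003  0.034]
shift [-0.008 -0.003  0.034]
```

Lower slightly and close.

Call:
send_rows([
  {"x": 0,"y": 0,"z": 0.025,"wx": 0,"wy": 0,"wz": 0,"hand": 0.2},
  {"x": 0,"y": 0,"z": 0,"wx": 0,"wy": 0,"wz": 0,"hand": -0.3},
  {"x": 0,"y": 0,"z": 0,"wx": 0,"wy": 0,"wz": 0,"hand": -0.5},
  {"x": 0,"y": 0,"z": 0,"wx": 0,"wy": 0,"wz": 0,"hand": -1},
  {"x": 0,"y": 0,"z": 0,"wx": 0,"wy": 0,"wz": 0,"hand": -1},
  {"x": 0,"y": 0,"z": 0,"wx": 0,"wy": 0,"wz": 0,"hand": -1},
  {"x": 0,"y": 0,"z": 0,"wx": 0,"wy": 0,"wz": 0,"hand": -1},
  {"x": 0,"y": 0,"z": 0,"wx": 0,"wy": 0,"wz": 0,"hand": -1},
  {"x": 0,"y": 0,"z": 0,"wx": 0,"wy": 0,"wz": 0,"hand": -1},
  {"x": 0,"y": 0,"z": 0,"wx": 0,"wy": 0,"wz": 0,"hand": -1},
])

```text
time: 6.13
tool_pos: [0.5356, -0.4322, 0.0504]
tool_rot: [0.0, 0.974, 0.228, 0.0]
contact_force: [-0.4, 2.0, 5.5]
gripper_width: 0.111
grasp_force: 59.8
```

```bash
python3 - <<'E'
from h import *
go([.4107,-.2157,.06],-9.16)
E
```

```text
t 6.13 pos [ 0.5356 -0.4322  0.0504] yaw 26.3 tilt [ 0.001  0.001 -1.   ] w 0.111 F [-0.4  2.   5.5] [-0.79  0.36  1.58  0.    1.2   0.32]
wr [ 0.001 -0.001  0.788]
shift in target axes [-1.052 -1.292 -0.064]
shift [-0.107 -1.663 -0.066]
```

Call:
send_rows([
  {"x": 0,"y": 0,"z": -0.1,"wx": 0,"wy": 0,"wz": 0,"hand": -1},
  {"x": 0,"y": 0,"z": -0.2,"wx": 0,"wy": 0,"wz": 0,"hand": -1},
  {"x": 0,"y": 0,"z": -0.2,"wx": 0,"wy": 0,"wz": 0,"hand": -1},
  {"x": 0,"y": 0,"z": -0.17,"wx": 0,"wy": 0,"wz": 0,"hand": -1},
  {"x": 0,"y": 0,"z": 0,"wx": 0,"wy": 0,"wz": 0.1,"hand": -1},
  {"x": 0,"y": 0,"z": 0,"wx": 0,"wy": 0,"wz": 0.145,"hand": -1},
  {"x": 0,"y": 0,"z": 0,"wx": 0,"wy": 0,"wz": 0.15,"hand": -1},
  {"x": 0,"y": 0,"z": 0,"wx": 0,"wy": 0,"wz": 0.15,"hand": -1},
  {"x": 0,"y": 0,"z": 0,"wx": 0,"wy": 0,"wz": 0.145,"hand": -1},
  {"x": 0,"y": 0,"z": 0,"wx": 0,"wy": 0,"wz": 0.098,"hand": -1},
])

```text
time: 6.97
tool_pos: [0.5346, -0.4316, 0.1492]
tool_rot: [-0.0, 0.997, -0.082, -0.0]
contact_force: [-0.0, -0.3, -2.1]
gripper_width: 0.112
grasp_force: 58.9
```

Call:
send_rows([
  {"x": -0.1,"y": -0.1,"z": 0,"wx": 0,"wy": 0,"wz": 0,"hand": -1},
  {"x": -0.13,"y": -0.165,"z": 0,"wx": 0,"wy": 0,"wz": 0,"hand": -1},
  {"x": -0.13,"y": -0.165,"z": 0,"wx": 0,"wy": 0,"wz": 0,"hand": -1},
  {"x": -0.13,"y": -0.165,"z": 0,"wx": 0,"wy": 0,"wz": 0,"hand": -1},
  {"x": -0.13,"y": -0.165,"z": 0,"wx": 0,"wy": 0,"wz": 0,"hand": -1},
  {"x": -0.13,"y": -0.165,"z": 0,"wx": 0,"wy": 0,"wz": 0,"hand": -1},
  {"x": -0.13,"y": -0.165,"z": 0,"wx": 0,"wy": 0,"wz": 0,"hand": -1},
  {"x": -0.1,"y": -0.1,"z": 0,"wx": 0,"wy": 0,"wz": 0,"hand": -1},
  {"x": 0,"y": 0,"z": 0,"wx": 0,"wy": 0,"wz": 0,"hand": -1},
  {"x": 0,"y": 0,"z": 0,"wx": 0,"wy": 0,"wz": 0,"hand": -1},
])

```text
time: 7.8
tool_pos: [0.4178, -0.2315, 0.1494]
tool_rot: [0.0, 0.997, -0.079, 0.0]
contact_force: [-0.0, -0.2, -3.2]
gripper_width: 0.105
grasp_force: 59.0
```

```bash
python3 - <<'E'
from h import *
go([.4107,-.2157,.051],-9.16)
E
```

```text
t 7.8 pos [ 0.4178 -0.2315  0.1494] yaw -9.11 tilt [ 0.     0.001 -1.   ] w 0.105 F [-0.  -0.2 -3.2] [-0.66 -0.25  2.03 -0.    1.36  1.07]
wr [ 0.001 -0.     0.001]
shift in target axes [-0.064 -0.097  0.656]
shift [-0.064 -0.097  0.656]
```

Call:
send_rows([
  {"x": -0.032,"y": -0.048,"z": 0,"wx": 0,"wy": 0,"wz": 0,"hand": -1},
  {"x": -0.032,"y": -0.048,"z": 0,"wx": 0,"wy": 0,"wz": 0,"hand": -1},
  {"x": 0,"y": 0,"z": 0.1,"wx": 0,"wy": 0,"wz": 0,"hand": -1},
  {"x": 0,"y": 0,"z": 0.15,"wx": 0,"wy": 0,"wz": 0,"hand": -1},
  {"x": 0,"y": 0,"z": 0.15,"wx": 0,"wy": 0,"wz": 0,"hand": -1},
  {"x": 0,"y": 0,"z": 0.1,"wx": 0,"wy": 0,"wz": 0,"hand": -1},
  {"x": 0,"y": 0,"z": 0.05,"wx": 0,"wy": 0,"wz": 0,"hand": -1},
  {"x": 0,"y": 0,"z": 0,"wx": 0,"wy": 0,"wz": 0,"hand": -1},
  {"x": 0,"y": 0,"z": 0,"wx": 0,"wy": 0,"wz": 0,"hand": -1},
  {"x": 0,"y": 0,"z": 0,"wx": 0,"wy": 0,"wz": 0,"hand": -1},
])

```text
time: 8.63
tool_pos: [0.4122, -0.2172, 0.0685]
tool_rot: [0.001, 0.997, -0.08, 0.001]
contact_force: [0.4, 0.5, -1.5]
gripper_width: 0.106
grasp_force: 59.1
```

```bash
python3 - <<'E'
from h import *
go([.4107,-.2157,.051],-9.16)
E
```

```text
t 8.63 pos [ 0.4122 -0.2172  0.0685] yaw -9.17 tilt [ 0.002  0.001 -1.   ] w 0.106 F [ 0.4  0.5 -1.5] [-0.64 -0.18  2.12  0.    1.2   1.09]
wr [ 0.001 -0.003 -0.   ]
shift in target axes [-0.011 -0.008  0.117]
shift [-0.011 -0.008  0.116]
```

Call:
send_rows([
  {"x": -0.008,"y": -0.006,"z": 0.05,"wx": 0,"wy": 0,"wz": 0,"hand": -1},
  {"x": 0,"y": 0,"z": 0.04,"wx": 0,"wy": 0,"wz": 0,"hand": -1},
  {"x": 0,"y": 0,"z": 0.015,"wx": 0,"wy": 0,"wz": 0,"hand": -1},
  {"x": 0,"y": 0,"z": 0.01,"wx": 0,"wy": 0,"wz": 0,"hand": -1},
  {"x": 0,"y": 0,"z": 0,"wx": 0,"wy": 0,"wz": 0,"hand": -1},
  {"x": 0,"y": 0,"z": 0,"wx": 0,"wy": 0,"wz": 0,"hand": -1},
  {"x": 0,"y": 0,"z": 0,"wx": 0,"wy": 0,"wz": 0,"hand": -1},
  {"x": 0,"y": 0,"z": 0,"wx": 0,"wy": 0,"wz": 0,"hand": -1},
  {"x": 0,"y": 0,"z": 0,"wx": 0,"wy": 0,"wz": 0,"hand": -1},
  {"x": 0,"y": 0,"z": 0,"wx": 0,"wy": 0,"wz": 0,"hand": -1},
])

```text
time: 9.47
tool_pos: [0.4101, -0.2155, 0.0503]
tool_rot: [0.0, 0.997, -0.08, -0.0]
contact_force: [-4.9, 0.9, 5.4]
gripper_width: 0.11
grasp_force: 60.3
```

```bash
python3 - <<'E'
from h import *
go([.4107,-.2157,.051],-9.16)
E
```

```text
t 9.47 pos [ 0.4101 -0.2155  0.0503] yaw -9.16 tilt [-0.  0. -1.] w 0.11 F [-4.9  0.9  5.4] [-0.64 -0.15  2.13 -0.    1.16  1.09]
wr [0.    0.001 0.   ]
shift in target axes [ 0.004  0.001 -0.004]
shift [ 0.004  0.001 -0.004]
```

Call:
send_rows([
  {"x": 0,"y": 0,"z": 0,"wx": 0,"wy": 0,"wz": 0,"hand": 0.2},
  {"x": 0,"y": 0,"z": 0,"wx": 0,"wy": 0,"wz": 0,"hand": 0.2},
  {"x": 0,"y": 0,"z": 0,"wx": 0,"wy": 0,"wz": 0,"hand": 0.2},
  {"x": 0,"y": 0,"z": 0,"wx": 0,"wy": 0,"wz": 0,"hand": 0.2},
  {"x": 0,"y": 0,"z": -0.1,"wx": 0,"wy": 0,"wz": 0,"hand": 0.2},
  {"x": 0,"y": 0,"z": -0.27,"wx": 0,"wy": 0,"wz": 0,"hand": 0.2},
  {"x": 0,"y": 0,"z": -0.27,"wx": 0,"wy": 0,"wz": 0,"hand": 0.2},
  {"x": 0,"y": 0,"z": -0.27,"wx": 0,"wy": 0,"wz": 0,"hand": 0.2},
  {"x": 0,"y": 0,"z": -0.27,"wx": 0,"wy": 0,"wz": 0,"hand": 0.2},
  {"x": 0,"y": 0,"z": -0.27,"wx": 0,"wy": 0,"wz": 0,"hand": 0.2},
])

```text
time: 10.3
tool_pos: [0.41, -0.2152, 0.2693]
tool_rot: [0.0, 0.997, -0.08, 0.0]
contact_force: [-0.7, -0.3, -0.9]
gripper_width: 0.6
grasp_force: 0.0
```

Call:
send_rows([
  {"x": 0,"y": 0,"z": -0.27,"wx": 0,"wy": 0,"wz": 0,"hand": 0.2},
  {"x": 0,"y": 0,"z": -0.27,"wx": 0,"wy": 0,"wz": 0,"hand": 0.2},
  {"x": 0,"y": 0,"z": -0.27,"wx": 0,"wy": 0,"wz": 0,"hand": 0.2},
  {"x": -0.044,"y": -0.19,"z": 0,"wx": 0,"wy": 0,"wz": 0,"hand": 0.2},
  {"x": -0.044,"y": -0.19,"z": 0,"wx": 0,"wy": 0,"wz": 0,"hand": 0.2},
  {"x": -0.044,"y": -0.19,"z": 0,"wx": 0,"wy": 0,"wz": 0,"hand": 0.2},
  {"x": -0.044,"y": -0.19,"z": 0,"wx": 0,"wy": 0,"wz": 0,"hand": 0.2},
  {"x": -0.044,"y": -0.19,"z": 0,"wx": 0,"wy": 0,"wz": 0,"hand": 0.2},
  {"x": 0,"y": 0,"z": 0,"wx": 0,"wy": 0,"wz": 0,"hand": 0.2},
  {"x": 0,"y": 0,"z": 0,"wx": 0,"wy": 0,"wz": 0,"hand": 0.2},
])

```text
time: 11.13
tool_pos: [0.4004, -0.0686, 0.389]
tool_rot: [0.0, 0.997, -0.078, 0.001]
contact_force: [-0.4, 0.6, -0.3]
gripper_width: 0.603
grasp_force: 0.0
```

```bash
python3 - <<'E'
from fit import *
import fit
from h import go
go([.489,-.0622,.203],-9.16)
c5=calibration("wrist"); i5=grab_frame("wrist"); pickle.dump((c5,i5),open("w5.pkl","wb"))
p=[.45004,.02814,-1.73068]
cv2.imwrite("pics/w5.png",cv2.resize(i5[:260,:],(800,406),interpolation=cv2.INTER_CUBIC))
for X in [[.083,.078,.227],[.083,.028,.227],[.08,.02,.21],[.08,-.02,.21],[-.0765,.0365,.196],[-.0765,-.0365,.196],[.243,0,.086],[.083,.053,.227]]: print((proj(c5,w(p,[X])[0])/.64).round())
E
```

```text
t 11.13 pos [ 0.4004 -0.0686  0.389 ] yaw -9.0 tilt [ 0.001  0.    -1.   ] w 0.603 F [-0.4  0.6 -0.3] [-0.35 -0.53  1.84 -0.    1.83  1.37]
wr [ 0.001 -0.002  0.004]
shift in target axes [ 0.577 -0.136  1.24 ]
shift [ 0.575 -0.135  1.241]
[361.  75.]
[363. 168.]
[360. 181.]
[361. 245.]
[115. 153.]
[131. 265.]
[558. 199.]
[362. 123.]
```

View pics/w5.png

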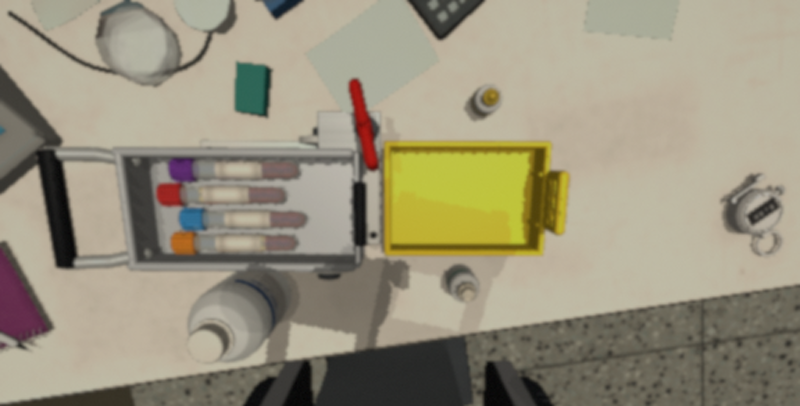

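Call:
send_rows([
  {"x": 0,"y": 0,"z": 0,"wx": 0,"wy": 0,"wz": -0.12,"hand": 0.2},
  {"x": 0,"y": 0,"z": 0,"wx": 0,"wy": 0,"wz": -0.12,"hand": 0.2},
  {"x": 0.197,"y": -0.008,"z": 0,"wx": 0,"wy": 0,"wz": 0,"hand": 0.2},
  {"x": 0.197,"y": -0.008,"z": 0,"wx": 0,"wy": 0,"wz": 0,"hand": 0.2},
  {"x": 0.197,"y": -0.008,"z": 0,"wx": 0,"wy": 0,"wz": 0,"hand": 0.2},
  {"x": 0,"y": 0,"z": 0.25,"wx": 0,"wy": 0,"wz": 0,"hand": 0.2},
  {"x": 0,"y": 0,"z": 0.25,"wx": 0,"wy": 0,"wz": 0,"hand": 0.2},
  {"x": 0,"y": 0,"z": 0.25,"wx": 0,"wy": 0,"wz": 0,"hand": 0.2},
  {"x": 0,"y": 0,"z": 0.15,"wx": 0,"wy": 0,"wz": 0,"hand": 0.2},
  {"x": 0,"y": 0,"z": 0,"wx": 0,"wy": 0,"wz": 0,"hand": 0.2},
])

```text
time: 12.02
tool_pos: [0.4856, -0.0638, 0.2462]
tool_rot: [-0.002, 1.0, 0.013, -0.006]
contact_force: [-0.9, -1.0, -1.0]
gripper_width: 0.6
grasp_force: 0.0
```

```bash
python3 - <<'E'
from h import *
go([.489,-.0622,.203],1.8)
E
```

```text
t 12.02 pos [ 0.4856 -0.0638  0.2462] yaw 1.52 tilt [-0.012 -0.004 -1.   ] w 0.6 F [-0.9 -1.  -1. ] [-0.28 -0.28  1.89 -0.    1.54  1.26]
wr [-0.005  0.015 -0.006]
shift in target axes [ 0.023 -0.01   0.288]
shift [ 0.026 -0.009  0.288]
```

Call:
send_rows([
  {"x": 0,"y": 0,"z": 0,"wx": 0,"wy": 0,"wz": 0,"hand": 0.2},
  {"x": 0,"y": 0,"z": 0.06,"wx": 0,"wy": 0,"wz": 0,"hand": 0.2},
  {"x": 0,"y": 0,"z": 0.06,"wx": 0,"wy": 0,"wz": 0,"hand": 0.2},
  {"x": 0,"y": 0,"z": 0.06,"wx": 0,"wy": 0,"wz": 0,"hand": 0.2},
  {"x": 0,"y": 0,"z": 0.05,"wx": 0,"wy": 0,"wz": 0,"hand": 0.2},
  {"x": 0,"y": 0,"z": 0,"wx": 0,"wy": 0,"wz": 0,"hand": 0.2},
  {"x": 0,"y": 0,"z": 0,"wx": 0,"wy": 0,"wz": 0,"hand": 0.2},
  {"x": 0,"y": 0,"z": 0,"wx": 0,"wy": 0,"wz": 0,"hand": 0.2},
  {"x": 0,"y": 0,"z": 0,"wx": 0,"wy": 0,"wz": 0,"hand": 0.2},
  {"x": 0,"y": 0,"z": 0,"wx": 0,"wy": 0,"wz": 0,"hand": 0.2},
])

```text
time: 12.85
tool_pos: [0.4891, -0.0634, 0.2199]
tool_rot: [0.0, 1.0, 0.014, 0.0]
contact_force: [-0.1, 0.9, -0.3]
gripper_width: 0.599
grasp_force: 0.0
```

```bash
python3 - <<'E'
from h import *
go([.489,-.0622,.203],1.8)
E
```

```text
t 12.85 pos [ 0.4891 -0.0634  0.2199] yaw 1.64 tilt [ 0.001  0.    -1.   ] w 0.599 F [-0.1  0.9 -0.3] [-0.28 -0.26  1.93 -0.    1.48  1.26]
wr [ 0.    -0.001 -0.003]
shift in target axes [-0.    -0.008  0.113]
shift [-0.001 -0.008  0.113]
```

Call:
send_rows([
  {"x": 0,"y": -0.008,"z": 0.055,"wx": 0,"wy": 0,"wz": 0,"hand": 0.2},
  {"x": 0,"y": 0,"z": 0.05,"wx": 0,"wy": 0,"wz": 0,"hand": 0.2},
  {"x": 0,"y": 0,"z": 0,"wx": 0,"wy": 0,"wz": 0,"hand": 0.2},
  {"x": 0,"y": 0,"z": 0,"wx": 0,"wy": 0,"wz": 0,"hand": 0.2},
  {"x": 0,"y": 0,"z": 0,"wx": 0,"wy": 0,"wz": 0,"hand": -0.4},
  {"x": 0,"y": 0,"z": 0,"wx": 0,"wy": 0,"wz": 0,"hand": -0.6},
  {"x": 0,"y": 0,"z": 0,"wx": 0,"wy": 0,"wz": 0,"hand": -1},
  {"x": 0,"y": 0,"z": 0,"wx": 0,"wy": 0,"wz": 0,"hand": -1},
  {"x": 0,"y": 0,"z": 0,"wx": 0,"wy": 0,"wz": 0,"hand": -1},
  {"x": 0,"y": 0,"z": 0,"wx": 0,"wy": 0,"wz": 0,"hand": -1},
])

```text
time: 13.68
tool_pos: [0.489, -0.0621, 0.2041]
tool_rot: [0.0, 1.0, 0.014, 0.0]
contact_force: [-1.1, 1.1, 1.4]
gripper_width: 0.092
grasp_force: 61.0
```

```bash
python3 - <<'E'
from h import *
go([.489,-.0622,.203],1.8); print(manip.state()['ft_torque'])
E
```

```text
t 13.68 pos [ 0.489  -0.0621  0.2041] yaw 1.65 tilt [ 0.001  0.    -1.   ] w 0.092 F [-1.1  1.1  1.4] [-0.28 -0.25  1.94  0.    1.45  1.26]
wr [ 0.    -0.001 -0.003]
shift in target axes [0.    0.    0.007]
shift [0.    0.    0.007]
[0.11168591 0.10198232 0.05606428]
```

Call:
send_rows([
  {"x": 0,"y": 0,"z": 0,"wx": 0,"wy": 0,"wz": -0.1,"hand": -1},
  {"x": 0,"y": 0,"z": 0,"wx": 0,"wy": 0,"wz": -0.1,"hand": -1},
  {"x": 0,"y": 0,"z": 0,"wx": 0,"wy": 0,"wz": -0.1,"hand": -1},
  {"x": 0,"y": 0,"z": 0,"wx": 0,"wy": 0,"wz": -0.1,"hand": -1},
  {"x": 0,"y": 0,"z": 0,"wx": 0,"wy": 0,"wz": -0.1,"hand": -1},
  {"x": 0,"y": 0,"z": 0,"wx": 0,"wy": 0,"wz": -0.1,"hand": -1},
  {"x": 0,"y": 0,"z": 0,"wx": 0,"wy": 0,"wz": -0.1,"hand": -1},
  {"x": 0,"y": 0,"z": 0,"wx": 0,"wy": 0,"wz": -0.1,"hand": -1},
  {"x": 0,"y": 0,"z": 0,"wx": 0,"wy": 0,"wz": -0.1,"hand": -1},
  {"x": 0,"y": 0,"z": 0,"wx": 0,"wy": 0,"wz": -0.1,"hand": -1},
])

```text
time: 14.52
tool_pos: [0.489, -0.0623, 0.2041]
tool_rot: [0.0, 0.918, 0.397, 0.0]
contact_force: [-0.3, 0.6, 1.8]
gripper_width: 0.094
grasp_force: 60.9
```

```bash
python3 - <<'E'
from h import *
go([.489,-.0622,.203],1.8); print(manip.state()['ft_torque'])
E
```

```text
t 14.52 pos [ 0.489  -0.0623  0.2041] yaw 46.83 tilt [ 0.     0.001 -1.   ] w 0.094 F [-0.3  0.6  1.8] [-0.28 -0.25  1.94 -0.    1.45  0.48]
wr [ 1.000e-03 -1.000e-03  1.001e+00]
shift in target axes [-0.    -0.001  0.007]
shift [ 0.    -0.001  0.007]
[ 0.0651478   0.0366069  -0.09833972]
```

Call:
send_rows([
  {"x": 0,"y": 0,"z": 0,"wx": 0,"wy": 0,"wz": -0.1,"hand": -1},
  {"x": 0,"y": 0,"z": 0,"wx": 0,"wy": 0,"wz": -0.1,"hand": -1},
  {"x": 0,"y": 0,"z": 0,"wx": 0,"wy": 0,"wz": -0.1,"hand": -1},
  {"x": 0,"y": 0,"z": 0,"wx": 0,"wy": 0,"wz": -0.1,"hand": -1},
  {"x": 0,"y": 0,"z": 0,"wx": 0,"wy": 0,"wz": -0.1,"hand": -1},
  {"x": 0,"y": 0,"z": 0,"wx": 0,"wy": 0,"wz": -0.1,"hand": -1},
  {"x": 0,"y": 0,"z": 0,"wx": 0,"wy": 0,"wz": -0.05,"hand": -1},
  {"x": 0,"y": 0,"z": 0,"wx": 0,"wy": 0,"wz": 0,"hand": -1},
  {"x": 0,"y": 0,"z": 0,"wx": 0,"wy": 0,"wz": 0,"hand": -1},
  {"x": 0,"y": 0,"z": 0,"wx": 0,"wy": 0,"wz": 0,"hand": -1},
])

```text
time: 15.35
tool_pos: [0.4892, -0.0624, 0.2041]
tool_rot: [0.001, 0.789, 0.615, 0.0]
contact_force: [2.4, -0.8, 2.3]
gripper_width: 0.093
grasp_force: 61.0
```

```bash
python3 - <<'E'
from h import *
go([.489,-.0622,.203],1.8); print(manip.state()['ft_torque'])
E
```

```text
t 15.35 pos [ 0.4892 -0.0624  0.2041] yaw 75.84 tilt [-0.     0.001 -1.   ] w 0.093 F [ 2.4 -0.8  2.3] [-0.28 -0.25  1.94 -0.    1.45 -0.03]
wr [ 2.000e-03 -1.000e-03  1.645e+00]
shift in target axes [-0.001 -0.001  0.007]
shift [ 0.001 -0.001  0.007]
[-0.10286648 -0.15149325  0.04935418]
```

Call:
send_rows([
  {"x": 0,"y": 0,"z": 0,"wx": 0,"wy": 0,"wz": 0,"hand": -0.5},
  {"x": 0,"y": 0,"z": 0,"wx": 0,"wy": 0,"wz": 0,"hand": -0.5},
  {"x": 0,"y": 0,"z": 0,"wx": 0,"wy": 0,"wz": 0,"hand": -0.5},
  {"x": 0,"y": 0,"z": -0.05,"wx": 0,"wy": 0,"wz": 0,"hand": -0.5},
  {"x": 0,"y": 0,"z": -0.2,"wx": 0,"wy": 0,"wz": 0,"hand": -0.5},
  {"x": 0,"y": 0,"z": -0.2,"wx": 0,"wy": 0,"wz": 0,"hand": -0.5},
  {"x": 0,"y": 0,"z": -0.2,"wx": 0,"wy": 0,"wz": -0.111,"hand": -1},
  {"x": 0.094,"y": -0.176,"z": 0,"wx": 0,"wy": 0,"wz": 0,"hand": -1},
  {"x": 0.094,"y": -0.176,"z": 0,"wx": 0,"wy": 0,"wz": 0,"hand": -1},
  {"x": 0,"y": 0,"z": 0,"wx": 0,"wy": 0,"wz": 0,"hand": -1},
])

```text
time: 16.18
tool_pos: [0.4391, -0.024, 0.3026]
tool_rot: [0.0, 0.761, 0.649, 0.001]
contact_force: [0.9, -0.6, -0.1]
gripper_width: -0.005
grasp_force: 0.0
```

Call:
send_rows([
  {"x": 0,"y": 0,"z": 0,"wx": 0,"wy": 0,"wz": 0,"hand": -1},
  {"x": 0,"y": 0,"z": 0,"wx": 0,"wy": 0,"wz": 0,"hand": -1},
  {"x": 0,"y": 0,"z": 0,"wx": 0,"wy": 0,"wz": 0,"hand": -1},
  {"x": 0,"y": 0,"z": 0,"wx": 0,"wy": 0,"wz": 0,"hand": -1},
  {"x": 0,"y": 0,"z": 0,"wx": 0,"wy": 0,"wz": 0,"hand": -1},
  {"x": 0,"y": 0,"z": 0,"wx": 0,"wy": 0,"wz": 0,"hand": -1},
  {"x": 0,"y": 0,"z": 0,"wx": 0,"wy": 0,"wz": 0,"hand": -1},
  {"x": 0,"y": 0,"z": 0,"wx": 0,"wy": 0,"wz": 0,"hand": -1},
  {"x": 0,"y": 0,"z": 0,"wx": 0,"wy": 0,"wz": 0,"hand": -1},
  {"x": 0,"y": 0,"z": 0,"wx": 0,"wy": 0,"wz": 0,"hand": -1},
])

```text
time: 17.02
tool_pos: [0.4411, -0.026, 0.3011]
tool_rot: [-0.0, 0.761, 0.649, -0.0]
contact_force: [0.4, 0.7, 0.3]
gripper_width: -0.0
grasp_force: 0.0
```

```bash
python3 - <<'E'
from h import *
go([.4413,-.0262,.202],80.84)
# red wing direction from scene camera
im=grab_frame("scene"); c=calibration("scene"); h=cv2.cvtColor(im,cv2.COLOR_BGR2HSV)
m=cv2.inRange(h,(0,170,90),(6,255,255))|cv2.inRange(h,(175,170,90),(180,255,255)); m[:140]=0;m[210:]=0;m[:,:190]=0;m[:,260:]=0
p=np.argwhere(m)[:,::-1].astype(float); print(len(p)); 
if len(p): 
    q=np.array([ray(c,u,v,.222)[:2] for u,v in p]); d=np.linalg.svd(q-q.mean(0))[2][0]; print(q.mean(0),np.degrees(np.arctan2(d[1],d[0])),np.ptp((q-q.mean(0))@d))
E
```

```text
t 17.02 pos [ 0.4411 -0.026   0.3011] yaw 80.88 tilt [-0. -0. -1.] w -0.0 F [0.4 0.7 0.3] [-0.23 -0.44  1.92 -0.    1.66 -0.07]
wr [-0.     0.     0.001]
shift in target axes [-0.001  0.001  0.661]
shift [-0.001  0.001  0.661]
124
[ 0.48342855 -0.05700737] 85.12142751498364 0.05567740784087731
```

Call:
send_rows([
  {"x": 0,"y": 0,"z": 0.15,"wx": 0,"wy": 0,"wz": 0,"hand": -1},
  {"x": 0,"y": 0,"z": 0.2,"wx": 0,"wy": 0,"wz": 0,"hand": -1},
  {"x": 0,"y": 0,"z": 0.2,"wx": 0,"wy": 0,"wz": 0,"hand": -1},
  {"x": 0,"y": 0,"z": 0.105,"wx": 0,"wy": 0,"wz": 0,"hand": -1},
  {"x": 0,"y": 0,"z": 0,"wx": 0,"wy": 0,"wz": 0,"hand": -1},
  {"x": 0,"y": 0,"z": 0,"wx": 0,"wy": 0,"wz": 0,"hand": -1},
  {"x": -0.03,"y": 0,"z": 0,"wx": 0,"wy": 0,"wz": 0,"hand": -1},
  {"x": -0.03,"y": 0,"z": 0,"wx": 0,"wy": 0,"wz": 0,"hand": -1},
  {"x": 0,"y": 0,"z": 0,"wx": 0,"wy": 0,"wz": 0,"hand": -1},
  {"x": 0,"y": 0,"z": 0,"wx": 0,"wy": 0,"wz": 0,"hand": -1},
])

```text
time: 17.9
tool_pos: [0.4404, -0.0354, 0.2043]
tool_rot: [0.001, 0.761, 0.648, 0.001]
contact_force: [-0.5, -0.2, 0.4]
gripper_width: 0.001
grasp_force: 0.0
```

Call:
send_rows([
  {"x": -0.026,"y": 0,"z": 0.001,"wx": 0,"wy": 0,"wz": 0,"hand": -1},
  {"x": -0.026,"y": 0,"z": 0.003,"wx": 0,"wy": 0,"wz": 0,"hand": -1},
  {"x": -0.026,"y": 0,"z": 0.005,"wx": 0,"wy": 0,"wz": 0,"hand": -1},
  {"x": -0.025,"y": 0,"z": 0.007,"wx": 0,"wy": 0,"wz": 0,"hand": -1},
  {"x": -0.025,"y": 0,"z": 0.009,"wx": 0,"wy": 0,"wz": 0,"hand": -1},
  {"x": -0.024,"y": 0,"z": 0.011,"wx": 0,"wy": 0,"wz": 0,"hand": -1},
  {"x": -0.023,"y": 0,"z": 0.013,"wx": 0,"wy": 0,"wz": 0,"hand": -1},
  {"x": 0,"y": 0,"z": 0,"wx": 0,"wy": 0,"wz": 0,"hand": -1},
  {"x": 0,"y": 0,"z": 0,"wx": 0,"wy": 0,"wz": 0,"hand": -1},
  {"x": 0,"y": 0,"z": 0,"wx": 0,"wy": 0,"wz": 0,"hand": -1},
])

```text
time: 18.73
tool_pos: [0.4353, -0.0608, 0.1952]
tool_rot: [-0.0, 0.761, 0.649, -0.0]
contact_force: [-0.2, 0.8, 0.2]
gripper_width: -0.001
grasp_force: 0.0
```

```bash
cat >> h.py <<'E'
def stand():
    s=manip.state(); a=R.from_euler('z',-1.73068).as_matrix(); q=a.T@(s['tool_pos']-[.45004,.02814,0]); print('TCP in stand mm',(q*1000).round(1),'F stand',(a.T@s['contact_force']).round(1),'t',round(s['time'],2))
E
python3 - <<'E'
from h import *
stand(); im=grab_frame("side"); cv2.imwrite("pics/side_g.png",cv2.resize(im[150:270,190:340],(750,600),interpolation=cv2.INTER_CUBIC))
E
```

```text
TCP in stand mm [ 90.1  -0.4 195.2] F stand [-0.8 -0.3  0.2] t 18.73
```

Call:
send_rows([
  {"x": -0.022,"y": 0,"z": 0.018,"wx": 0,"wy": 0,"wz": 0,"hand": -1},
  {"x": -0.021,"y": 0,"z": 0.017,"wx": 0,"wy": 0,"wz": 0,"hand": -1},
  {"x": -0.019,"y": 0,"z": 0.018,"wx": 0,"wy": 0,"wz": 0,"hand": -1},
  {"x": -0.018,"y": 0,"z": 0.019,"wx": 0,"wy": 0,"wz": 0,"hand": -1},
  {"x": -0.016,"y": 0,"z": 0.021,"wx": 0,"wy": 0,"wz": 0,"hand": -1},
  {"x": -0.015,"y": 0,"z": 0.022,"wx": 0,"wy": 0,"wz": 0,"hand": -1},
  {"x": -0.013,"y": 0,"z": 0.023,"wx": 0,"wy": 0,"wz": 0,"hand": -1},
  {"x": -0.011,"y": 0,"z": 0.024,"wx": 0,"wy": 0,"wz": 0,"hand": -1},
  {"x": -0.009,"y": 0,"z": 0.025,"wx": 0,"wy": 0,"wz": 0,"hand": -1},
  {"x": -0.007,"y": 0,"z": 0.025,"wx": 0,"wy": 0,"wz": 0,"hand": -1},
])

```text
time: 19.62
tool_pos: [0.4318, -0.0833, 0.1632]
tool_rot: [-0.0, 0.761, 0.649, -0.0]
contact_force: [0.3, -0.5, 0.2]
gripper_width: -0.002
grasp_force: 0.4
```

Call:
send_rows([
  {"x": -0.005,"y": 0,"z": 0.026,"wx": 0,"wy": 0,"wz": 0,"hand": -1},
  {"x": -0.003,"y": 0,"z": 0.026,"wx": 0,"wy": 0,"wz": 0,"hand": -1},
  {"x": 0,"y": 0,"z": 0,"wx": 0,"wy": 0,"wz": 0,"hand": -1},
  {"x": 0,"y": 0,"z": 0,"wx": 0,"wy": 0,"wz": 0,"hand": -1},
  {"x": 0,"y": 0,"z": 0,"wx": 0,"wy": 0,"wz": 0,"hand": -1},
  {"x": 0,"y": 0,"z": 0,"wx": 0,"wy": 0,"wz": 0,"hand": -1},
  {"x": 0,"y": 0,"z": 0,"wx": 0,"wy": 0,"wz": 0,"hand": -1},
  {"x": 0,"y": 0,"z": 0,"wx": 0,"wy": 0,"wz": 0,"hand": -1},
  {"x": 0,"y": 0,"z": 0,"wx": 0,"wy": 0,"wz": 0,"hand": -1},
  {"x": 0,"y": 0,"z": 0,"wx": 0,"wy": 0,"wz": 0,"hand": -1},
])

```text
time: 20.45
tool_pos: [0.4308, -0.0837, 0.1553]
tool_rot: [-0.001, 0.761, 0.649, -0.001]
contact_force: [-4.9, 1.3, 1.7]
gripper_width: -0.002
grasp_force: 0.3
```

```bash
python3 - <<'E'
from h import *
stand()
E
```

```text
TCP in stand mm [113.4  -1.2 155.3] F stand [-0.5 -5.1  1.7] t 20.45
```

Call:
send_rows([
  {"x": 0,"y": -0.03,"z": 0,"wx": 0,"wy": 0,"wz": 0,"hand": -1},
  {"x": 0,"y": -0.03,"z": 0,"wx": 0,"wy": 0,"wz": 0,"hand": -1},
  {"x": 0,"y": 0,"z": 0,"wx": 0,"wy": 0,"wz": 0,"hand": -1},
  {"x": 0,"y": 0,"z": 0.01,"wx": 0,"wy": 0,"wz": 0,"hand": -1},
  {"x": 0,"y": 0,"z": 0,"wx": 0,"wy": 0,"wz": 0,"hand": -1},
  {"x": 0,"y": 0,"z": 0.01,"wx": 0,"wy": 0,"wz": 0,"hand": -1},
  {"x": 0,"y": 0,"z": 0,"wx": 0,"wy": 0,"wz": 0,"hand": -1},
  {"x": 0,"y": 0,"z": 0,"wx": 0,"wy": 0,"wz": 0,"hand": -1},
  {"x": 0,"y": 0,"z": 0,"wx": 0,"wy": 0,"wz": 0,"hand": -1},
  {"x": 0,"y": 0,"z": 0,"wx": 0,"wy": 0,"wz": 0,"hand": -1},
])

```text
time: 21.28
tool_pos: [0.4229, -0.0828, 0.1528]
tool_rot: [-0.0, 0.761, 0.649, -0.0]
contact_force: [0.3, -0.1, -0.1]
gripper_width: -0.002
grasp_force: 0.0
```

```bash
python3 - <<'E'
from h import *
stand()
im=grab_frame("side"); cv2.imwrite("pics/side_g.png",cv2.resize(im[150:270,190:340],(750,600),interpolation=cv2.INTER_CUBIC))
E
```

```text
TCP in stand mm [113.9  -9.2 152.8] F stand [ 0.   0.3 -0.1] t 21.28
```

View pics/side_g.png

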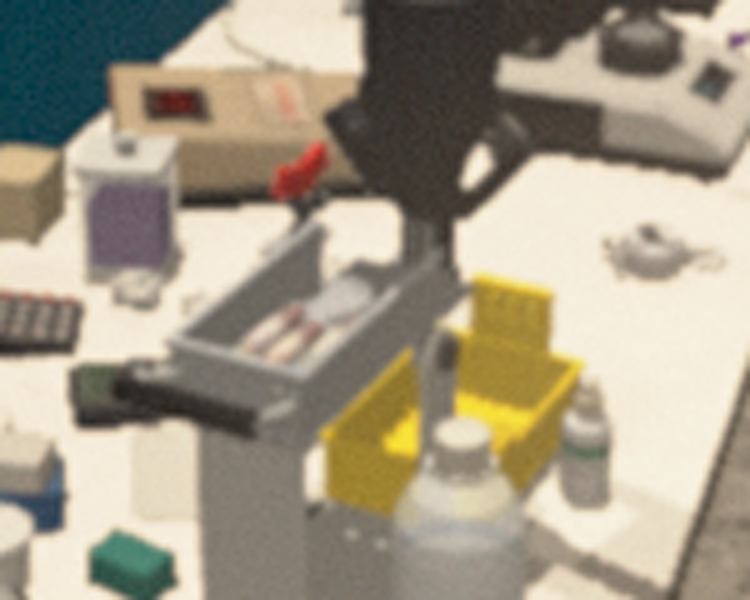

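Call:
send_rows([
  {"x": 0,"y": 0,"z": 0.008,"wx": 0,"wy": 0,"wz": 0,"hand": -1},
  {"x": 0,"y": 0,"z": 0,"wx": 0,"wy": 0,"wz": 0,"hand": -1},
  {"x": 0,"y": 0,"z": 0.006,"wx": 0,"wy": 0,"wz": 0,"hand": -1},
  {"x": 0,"y": 0,"z": 0,"wx": 0,"wy": 0,"wz": 0,"hand": -1},
  {"x": 0,"y": 0,"z": 0,"wx": 0,"wy": 0,"wz": 0,"hand": -1},
  {"x": 0,"y": 0,"z": 0,"wx": 0,"wy": 0,"wz": 0,"hand": -1},
  {"x": 0,"y": 0,"z": 0,"wx": 0,"wy": 0,"wz": 0,"hand": -1},
  {"x": 0,"y": 0,"z": 0,"wx": 0,"wy": 0,"wz": 0,"hand": -1},
  {"x": 0,"y": 0,"z": 0,"wx": 0,"wy": 0,"wz": 0,"hand": -1},
  {"x": 0,"y": 0,"z": 0,"wx": 0,"wy": 0,"wz": 0,"hand": -1},
])

```text
time: 22.17
tool_pos: [0.4229, -0.0829, 0.1508]
tool_rot: [0.0, 0.761, 0.649, 0.0]
contact_force: [0.9, 0.2, 0.3]
gripper_width: 0.003
grasp_force: 0.2
```

```bash
python3 - <<'E'
from h import *
stand()
E
```

```text
TCP in stand mm [113.9  -9.2 150.8] F stand [-0.4  0.9  0.3] t 22.17
```

Call:
send_rows([
  {"x": 0,"y": 0,"z": -0.1,"wx": 0,"wy": 0,"wz": 0,"hand": -1},
  {"x": 0,"y": 0,"z": -0.27,"wx": 0,"wy": 0,"wz": 0,"hand": -1},
  {"x": 0,"y": 0,"z": -0.27,"wx": 0,"wy": 0,"wz": 0,"hand": -1},
  {"x": 0,"y": 0,"z": -0.27,"wx": 0,"wy": 0,"wz": 0,"hand": -1},
  {"x": 0,"y": 0,"z": -0.22,"wx": 0,"wy": 0,"wz": 0,"hand": -1},
  {"x": 0.226,"y": 0.009,"z": 0,"wx": 0,"wy": 0,"wz": 0,"hand": -0.06},
  {"x": 0.226,"y": 0.009,"z": 0,"wx": 0,"wy": 0,"wz": 0,"hand": -0.06},
  {"x": 0.226,"y": 0.009,"z": 0,"wx": 0,"wy": 0,"wz": 0,"hand": -0.06},
  {"x": 0.226,"y": 0.009,"z": 0,"wx": 0,"wy": 0,"wz": 0,"hand": -0.06},
  {"x": 0.226,"y": 0.009,"z": 0,"wx": 0,"wy": 0,"wz": 0,"hand": -0.06},
])

```text
time: 23.0
tool_pos: [0.4563, 0.085, 0.3203]
tool_rot: [0.0, 0.761, 0.649, 0.0]
contact_force: [0.3, -1.1, 0.4]
gripper_width: 0.474
grasp_force: 0.0
```

Call:
send_rows([
  {"x": 0.226,"y": 0.009,"z": 0,"wx": 0,"wy": 0,"wz": 0,"hand": -0.06},
  {"x": 0.226,"y": 0.009,"z": 0,"wx": 0,"wy": 0,"wz": -0.15,"hand": -0.06},
  {"x": 0,"y": 0,"z": 0,"wx": 0,"wy": 0,"wz": -0.15,"hand": -0.06},
  {"x": 0,"y": 0,"z": 0,"wx": 0,"wy": 0,"wz": -0.15,"hand": -0.06},
  {"x": 0,"y": 0,"z": 0,"wx": 0,"wy": 0,"wz": -0.15,"hand": -0.06},
  {"x": 0,"y": 0,"z": 0,"wx": 0,"wy": 0,"wz": -0.15,"hand": -0.06},
  {"x": 0,"y": 0,"z": 0,"wx": 0,"wy": 0,"wz": -0.15,"hand": -0.06},
  {"x": 0,"y": 0,"z": 0,"wx": 0,"wy": 0,"wz": -0.15,"hand": -0.06},
  {"x": 0,"y": 0,"z": 0,"wx": 0,"wy": 0,"wz": -0.15,"hand": -0.06},
  {"x": 0,"y": 0,"z": 0,"wx": 0,"wy": 0,"wz": -0.15,"hand": -0.06},
])

```text
time: 23.83
tool_pos: [0.4696, 0.1499, 0.32]
tool_rot: [-0.0, 0.326, 0.945, -0.0]
contact_force: [-0.4, 0.4, -0.0]
gripper_width: 0.468
grasp_force: 0.0
```

Call:
send_rows([
  {"x": 0,"y": 0,"z": 0,"wx": 0,"wy": 0,"wz": -0.15,"hand": -0.06},
  {"x": 0,"y": 0,"z": 0,"wx": 0,"wy": 0,"wz": -0.15,"hand": -0.06},
  {"x": 0,"y": 0,"z": 0,"wx": 0,"wy": 0,"wz": -0.15,"hand": -0.06},
  {"x": 0,"y": 0,"z": 0,"wx": 0,"wy": 0,"wz": -0.15,"hand": -0.06},
  {"x": 0,"y": 0,"z": 0,"wx": 0,"wy": 0,"wz": -0.05,"hand": -0.06},
  {"x": 0,"y": 0,"z": 0,"wx": 0,"wy": 0,"wz": 0,"hand": -0.06},
  {"x": 0,"y": 0,"z": 0,"wx": 0,"wy": 0,"wz": 0,"hand": -0.06},
  {"x": 0,"y": 0,"z": 0,"wx": 0,"wy": 0,"wz": 0,"hand": -0.06},
  {"x": 0,"y": 0,"z": 0,"wx": 0,"wy": 0,"wz": 0,"hand": -0.06},
  {"x": 0,"y": 0,"z": 0,"wx": 0,"wy": 0,"wz": 0,"hand": -0.06},
])

```text
time: 24.67
tool_pos: [0.4698, 0.1499, 0.3202]
tool_rot: [-0.0, 0.08, 0.997, -0.0]
contact_force: [0.0, -0.2, -0.5]
gripper_width: 0.467
grasp_force: 0.0
```

```bash
python3 - <<'E'
from h import *
stand(); go([.4696,.1495,.176],170.84)
# gate check in side view: projected gate tip when level / bead; handle darkness profile in side & scene images
for n in("scene","side"):
    im=grab_frame(n); c=calibration(n); g=cv2.cvtColor(im,cv2.COLOR_BGR2GRAY); a=R.from_euler('z',-1.73068).as_matrix()
    P=lambda X:proj(c,a@np.array(X)+[.45004,.02814,0])
    bil=lambda X:int(cv2.getRectSubPix(g,(1,1),tuple(P(X).astype(np.float32)))[0,0])
    print(n,[ (x,bil([x/1000,.02,.191])) for x in range(-139,-106,3)])
    print(' z',[ (z,bil([-.123,.02,z/1000])) for z in range(176,207,3)])
E
```

```text
TCP in stand mm [-1.234e+02  1.000e-01  3.202e+02] F stand [ 0.2  0.1 -0.5] t 24.67
t 24.67 pos [0.4698 0.1499 0.3202] yaw 170.86 tilt [ 0. -0. -1.] w 0.467 F [ 0.  -0.2 -0.5] [ 0.16 -0.31  1.79 -0.    1.65 -1.25]
wr [-0. -0.  0.]
shift in target axes [ 0.001 -0.003  0.962]
shift [ 0.001 -0.003  0.962]
scene [(-139, 200), (-136, 201), (-133, 198), (-130, 113), (-127, 17), (-124, 16), (-121, 20), (-118, 28), (-115, 121), (-112, 93), (-109, 50)]
 z [(176, 78), (179, 37), (182, 15), (185, 11), (188, 12), (191, 18), (194, 20), (197, 20), (200, 20), (203, 26), (206, 54)]
side [(-139, 50), (-136, 50), (-133, 47), (-130, 41), (-127, 40), (-124, 33), (-121, 39), (-118, 45), (-115, 53), (-112, 68), (-109, 92)]
 z [(176, 121), (179, 70), (182, 50), (185, 40), (188, 38), (191, 34), (194, 45), (197, 62), (200, 105), (203, 134), (206, 123)]
```

Call:
send_rows([
  {"x": 0,"y": 0,"z": 0.15,"wx": 0,"wy": 0,"wz": 0,"hand": -0.06},
  {"x": 0,"y": 0,"z": 0.2,"wx": 0,"wy": 0,"wz": 0,"hand": -0.06},
  {"x": 0,"y": 0,"z": 0.2,"wx": 0,"wy": 0,"wz": 0,"hand": -0.06},
  {"x": 0,"y": 0,"z": 0.15,"wx": 0,"wy": 0,"wz": 0,"hand": -0.06},
  {"x": 0,"y": 0,"z": 0.15,"wx": 0,"wy": 0,"wz": 0,"hand": -0.06},
  {"x": 0,"y": 0,"z": 0.1,"wx": 0,"wy": 0,"wz": 0,"hand": -0.06},
  {"x": 0,"y": 0,"z": 0,"wx": 0,"wy": 0,"wz": 0,"hand": -0.06},
  {"x": 0,"y": 0,"z": 0,"wx": 0,"wy": 0,"wz": 0,"hand": -0.06},
  {"x": 0,"y": 0,"z": 0,"wx": 0,"wy": 0,"wz": 0,"hand": -0.06},
  {"x": 0,"y": 0,"z": 0,"wx": 0,"wy": 0,"wz": 0,"hand": -0.06},
])

```text
time: 25.6
tool_pos: [0.4709, 0.1501, 0.1798]
tool_rot: [0.002, 0.08, 0.997, 0.0]
contact_force: [0.0, 0.1, 0.4]
gripper_width: 0.468
grasp_force: 0.0
```

Call:
send_rows([
  {"x": 0,"y": 0,"z": 0,"wx": 0,"wy": 0,"wz": 0,"hand": -0.4},
  {"x": 0,"y": 0,"z": 0,"wx": 0,"wy": 0,"wz": 0,"hand": -0.6},
  {"x": 0,"y": 0,"z": 0,"wx": 0,"wy": 0,"wz": 0,"hand": -1},
  {"x": 0,"y": 0,"z": 0,"wx": 0,"wy": 0,"wz": 0,"hand": -1},
  {"x": 0,"y": 0,"z": 0,"wx": 0,"wy": 0,"wz": 0,"hand": -1},
  {"x": 0,"y": 0,"z": 0,"wx": 0,"wy": 0,"wz": 0,"hand": -1},
  {"x": 0,"y": 0,"z": 0,"wx": 0,"wy": 0,"wz": 0,"hand": -1},
  {"x": 0,"y": 0,"z": 0,"wx": 0,"wy": 0,"wz": 0,"hand": -1},
  {"x": 0,"y": 0,"z": 0,"wx": 0,"wy": 0,"wz": 0,"hand": -1},
  {"x": 0,"y": 0,"z": 0,"wx": 0,"wy": 0,"wz": 0,"hand": -1},
])

```text
time: 26.43
tool_pos: [0.4703, 0.1498, 0.1791]
tool_rot: [0.001, 0.08, 0.997, -0.0]
contact_force: [-1.2, -2.6, 5.8]
gripper_width: 0.133
grasp_force: 58.7
```

```bash
python3 - <<'E'
from h import *
stand(); print(manip.state()['gripper_width'],manip.state()['grasp_force'])
# path about pivot from the present point, 30 steps to 0.9 rad
p=np.array([-.173,.046]); t=np.linspace(0,.9,31); q=np.array([[np.cos(a)*p[0]+np.sin(a)*p[1],-np.sin(a)*p[0]+np.cos(a)*p[1]] for a in t])
d=np.diff(q,axis=0)/.15; print('tool y = +?dx, z=-dz'); print(d.round(3).tolist())
E
```

```text
TCP in stand mm [-123.3    0.7  179.1] F stand [ 2.8 -0.8  5.8] t 26.43
0.13323118332302245 58.718045353889465
tool y = +?dx, z=-dz
[[0.01, 0.034], [0.011, 0.034], [0.012, 0.034], [0.013, 0.033], [0.014, 0.033], [0.015, 0.033], [0.016, 0.032], [0.017, 0.032], [0.018, 0.031], [0.019, 0.031], [0.019, 0.03], [0.02, 0.029], [0.021, 0.029], [0.022, 0.028], [0.023, 0.027], [0.024, 0.027], [0.025, 0.026], [0.025, 0.025], [0.026, 0.025], [0.027, 0.024], [0.027, 0.023], [0.028, 0.022], [0.029, 0.021], [0.029, 0.02], [0.03, 0.019], [0.031, 0.019], [0.031, 0.018], [0.032, 0.017], [0.032, 0.016], [0.033, 0.015]]
```

Call:
send_rows([
  {"x": 0,"y": -0.01,"z": -0.034,"wx": 0,"wy": 0,"wz": 0,"hand": -1},
  {"x": 0,"y": -0.011,"z": -0.034,"wx": 0,"wy": 0,"wz": 0,"hand": -1},
  {"x": 0,"y": -0.012,"z": -0.034,"wx": 0,"wy": 0,"wz": 0,"hand": -1},
  {"x": 0,"y": -0.013,"z": -0.033,"wx": 0,"wy": 0,"wz": 0,"hand": -1},
  {"x": 0,"y": -0.014,"z": -0.033,"wx": 0,"wy": 0,"wz": 0,"hand": -1},
  {"x": 0,"y": -0.015,"z": -0.033,"wx": 0,"wy": 0,"wz": 0,"hand": -1},
  {"x": 0,"y": -0.016,"z": -0.032,"wx": 0,"wy": 0,"wz": 0,"hand": -1},
  {"x": 0,"y": -0.017,"z": -0.032,"wx": 0,"wy": 0,"wz": 0,"hand": -1},
  {"x": 0,"y": -0.018,"z": -0.031,"wx": 0,"wy": 0,"wz": 0,"hand": -1},
  {"x": 0,"y": -0.019,"z": -0.031,"wx": 0,"wy": 0,"wz": 0,"hand": -1},
])

```text
time: 27.27
tool_pos: [0.467, 0.1301, 0.2275]
tool_rot: [0.001, 0.079, 0.997, 0.003]
contact_force: [5.2, 7.0, -0.9]
gripper_width: 0.145
grasp_force: 58.5
```

```bash
python3 - <<'E'
from h import *
stand(); print(manip.state()['gripper_width'],manip.state()['grasp_force'],manip.state()['ft_torque'])
E
```

```text
TCP in stand mm [-103.4    0.5  227.5] F stand [-7.7  4.  -0.9] t 27.27
0.1451561637911724 58.47774803638458 [ 1.18530181 -0.83922067 -0.08843926]
```

Call:
send_rows([
  {"x": 0,"y": -0.019,"z": -0.03,"wx": 0,"wy": 0,"wz": 0,"hand": -1},
  {"x": 0,"y": -0.02,"z": -0.029,"wx": 0,"wy": 0,"wz": 0,"hand": -1},
  {"x": 0,"y": -0.021,"z": -0.029,"wx": 0,"wy": 0,"wz": 0,"hand": -1},
  {"x": 0,"y": -0.022,"z": -0.028,"wx": 0,"wy": 0,"wz": 0,"hand": -1},
  {"x": 0,"y": -0.023,"z": -0.027,"wx": 0,"wy": 0,"wz": 0,"hand": -1},
  {"x": 0,"y": -0.024,"z": -0.027,"wx": 0,"wy": 0,"wz": 0,"hand": -1},
  {"x": 0,"y": -0.025,"z": -0.026,"wx": 0,"wy": 0,"wz": 0,"hand": -1},
  {"x": 0,"y": -0.025,"z": -0.025,"wx": 0,"wy": 0,"wz": 0,"hand": -1},
  {"x": 0,"y": -0.026,"z": -0.025,"wx": 0,"wy": 0,"wz": 0,"hand": -1},
  {"x": 0,"y": -0.027,"z": -0.024,"wx": 0,"wy": 0,"wz": 0,"hand": -1},
])

```text
time: 28.1
tool_pos: [0.4617, 0.0969, 0.27]
tool_rot: [0.002, 0.079, 0.997, 0.004]
contact_force: [1.0, 9.6, 5.1]
gripper_width: 0.138
grasp_force: 58.5
```

```bash
python3 - <<'E'
from h import *
stand(); print(manip.state()['gripper_width'],manip.state()['grasp_force'],manip.state()['ft_torque'])
E
```

```text
TCP in stand mm [-69.8   0.6 270. ] F stand [-9.7 -0.5  5.1] t 28.1
0.13785649458321605 58.460803627967834 [ 2.08028154 -0.34106533 -0.06687897]
```

Call:
send_rows([
  {"x": 0,"y": -0.027,"z": -0.022,"wx": 0,"wy": 0,"wz": 0,"hand": -1},
  {"x": 0,"y": -0.028,"z": -0.021,"wx": 0,"wy": 0,"wz": 0,"hand": -1},
  {"x": 0,"y": -0.029,"z": -0.02,"wx": 0,"wy": 0,"wz": 0,"hand": -1},
  {"x": 0,"y": -0.029,"z": -0.019,"wx": 0,"wy": 0,"wz": 0,"hand": -1},
  {"x": 0,"y": -0.03,"z": -0.018,"wx": 0,"wy": 0,"wz": 0,"hand": -1},
  {"x": 0,"y": -0.031,"z": -0.018,"wx": 0,"wy": 0,"wz": 0,"hand": -1},
  {"x": 0,"y": 0,"z": 0,"wx": 0,"wy": 0,"wz": 0,"hand": -1},
  {"x": 0,"y": 0,"z": 0,"wx": 0,"wy": 0,"wz": 0,"hand": -1},
  {"x": 0,"y": 0,"z": 0,"wx": 0,"wy": 0,"wz": 0,"hand": -1},
  {"x": 0,"y": 0,"z": 0,"wx": 0,"wy": 0,"wz": 0,"hand": -1},
])

```text
time: 28.93
tool_pos: [0.4577, 0.0718, 0.2901]
tool_rot: [0.003, 0.078, 0.997, 0.005]
contact_force: [-2.8, 11.9, 13.8]
gripper_width: 0.133
grasp_force: 59.4
```

```bash
cat > tubes.py <<'E'
from h import *
a=R.from_euler('z',-1.73068).as_matrix(); hs={'or':(8,16),'bl':(98,110),'vi':(120,145),'re':(0,5)}
for n in("scene","side","wrist"):
    im=grab_frame(n); c=calibration(n); h=cv2.cvtColor(im,cv2.COLOR_BGR2HSV); cv2.imwrite(f"pics/chk_{n}_{manip.state()['time']:.1f}.png",im)
    for k,(l,u) in hs.items():
        m=cv2.inRange(h,(l,120,70),(u,255,255)); N,_,st,ce=cv2.connectedComponentsWithStats(m)
        out=[]
        for i in range(1,N):
            if st[i,4]>=4:
                q=a.T@(ray(c,*ce[i],.02)-[.45004,.02814,0])*1000
                if 80<q[0]<260 and abs(q[1])<70: out.append((int(st[i,4]),q[:2].round().astype(int).tolist()))
        print(n,k,'in tub region',out)
E
python3 - <<'E'
from h import *
stand(); print(manip.state()['gripper_width'],manip.state()['ft_torque'])
import tubes
E
```

```text
TCP in stand mm [-44.3   0.6 290.1] F stand [-11.3  -4.7  13.8] t 28.93
0.1329150432881134 [ 2.28605584  0.2528373  -0.01608989]
scene or in tub region [(27, [253, -5])]
scene bl in tub region [(33, [207, 36])]
scene vi in tub region [(22, [247, 40])]
scene re in tub region [(30, [206, 56])]
side or in tub region []
side bl in tub region [(7, [249, 22])]
side vi in tub region []
side re in tub region []
wrist or in tub region [(224, [249, -23]), (12, [200, -1]), (26, [212, 10])]
wrist bl in tub region [(114, [209, -11])]
wrist vi in tub region [(103, [228, 22])]
wrist re in tub region [(122, [206, 7])]
```

```bash
cat > tri.py <<'E'
from h import *
a=R.from_euler('z',-1.73068).as_matrix(); hs={'or':(8,16),'bl':(98,110),'vi':(120,145),'re':(0,5)}
def rays(n):
    c=calibration(n); im=grab_frame(n); h=cv2.cvtColor(im,cv2.COLOR_BGR2HSV); o=-c["R"].T@c["t"]; out={}
    for k,(l,u) in hs.items():
        N,_,st,ce=cv2.connectedComponentsWithStats(cv2.inRange(h,(l,120,70),(u,255,255)))
        out[k]=[(c["R"].T@np.linalg.inv(c["camera_matrix"])@[*ce[i],1]) for i in range(1,N) if st[i,4]>=8]
        out[k]=[d/np.linalg.norm(d) for d in out[k]]
    return o,out
V={n:rays(n) for n in("scene","side","wrist")}
for k in hs:
    for A,B in (("scene","side"),("scene","wrist"),("side","wrist")):
        for d in V[A][1][k]:
            for e in V[B][1][k]:
                M=np.stack([d,-e],1); s,_,_,_=np.linalg.lstsq(M,V[B][0]-V[A][0],rcond=None)
                p,q=V[A][0]+s[0]*d,V[B][0]+s[1]*e; X=a.T@((p+q)/2-[.45004,.02814,0])*1000
                if np.linalg.norm(p-q)<.008 and abs(X[1])<70 and -90<X[0]<270 and 0<X[2]<350: print(k,A,B,X.round(),round(np.linalg.norm(p-q)*1000,1))
E
python3 tri.py
```

```text
or scene side [228. -26.  49.] 1.7
or scene wrist [228. -26.  49.] 0.7
or side wrist [226. -26.  51.] 1.3
vi scene wrist [233.  23.  13.] 0.4
re scene side [211.  10.  14.] 2.1
re scene wrist [120.  51. 177.] 0.7
re scene wrist [210.   8.  15.] 0.3
re side wrist [207.   8.  17.] 1.6
```

```bash
sed -i 's/<.008 and/<.02 and/; s/>=8\]/>=5]/' tri.py; python3 tri.py | grep -E "^bl|^or"; python3 - <<'E'
from h import *
stand()
c=calibration("wrist"); im=grab_frame("wrist"); h=cv2.cvtColor(im,cv2.COLOR_BGR2HSV)
a=R.from_euler('z',-1.73068).as_matrix()
for n in("scene","side","wrist"):
    c=calibration(n); im=grab_frame(n); h=cv2.cvtColor(im,cv2.COLOR_BGR2HSV)
    N,_,st,ce=cv2.connectedComponentsWithStats(cv2.inRange(h,(92,100,50),(115,255,255)))
    print(n,[(int(st[i,4]),ce[i].round().tolist()) for i in range(1,N) if 5<=st[i,4]<1000], [proj(c,a@np.array(X)+[.45004,.02814,0]).round().tolist() for X in ([.21,-.01,.015],[.0,.0,.2],[.12,0,.1])])
E
```

```text
or scene side [229. -25.  48.] 2.4
or scene wrist [229. -26.  48.] 0.3
or side wrist [ 32. -36. 303.] 15.3
or side wrist [ 27. -40. 306.] 16.4
or side wrist [ 37. -34. 301.] 16.8
or side wrist [226. -26.  51.] 1.5
TCP in stand mm [-44.4   0.6 290. ] F stand [-12.3  -4.5  14.4] t 29.38
scene [(420, [282.0, 4.0]), (69, [313.0, 4.0]), (151, [330.0, 3.0]), (369, [481.0, 3.0]), (37, [172.0, 146.0]), (9, [176.0, 153.0]), (188, [117.0, 162.0]), (234, [163.0, 164.0]), (17, [144.0, 164.0]), (152, [175.0, 225.0]), (17, [132.0, 225.0])] [[285.0, 223.0], [215.0, 203.0], [257.0, 213.0]]
side [(578, [336.0, 29.0]), (754, [367.0, 94.0]), (74, [258.0, 107.0]), (21, [380.0, 121.0]), (6, [456.0, 137.0]), (34, [131.0, 197.0]), (16, [199.0, 252.0]), (7, [164.0, 254.0]), (26, [16.0, 357.0])] [[289.0, 231.0], [253.0, 206.0], [274.0, 219.0]]
wrist [(112, [53.0, 146.0])] [[54.0, 147.0], [194.0, 194.0], [94.0, 167.0]]
```

Call:
send_rows([
  {"x": 0,"y": 0.031,"z": 0.018,"wx": 0,"wy": 0,"wz": 0,"hand": -1},
  {"x": 0,"y": 0.03,"z": 0.018,"wx": 0,"wy": 0,"wz": 0,"hand": -1},
  {"x": 0,"y": 0.029,"z": 0.019,"wx": 0,"wy": 0,"wz": 0,"hand": -1},
  {"x": 0,"y": 0.029,"z": 0.02,"wx": 0,"wy": 0,"wz": 0,"hand": -1},
  {"x": 0,"y": 0.028,"z": 0.021,"wx": 0,"wy": 0,"wz": 0,"hand": -1},
  {"x": 0,"y": 0.027,"z": 0.022,"wx": 0,"wy": 0,"wz": 0,"hand": -1},
  {"x": 0,"y": 0.027,"z": 0.024,"wx": 0,"wy": 0,"wz": 0,"hand": -1},
  {"x": 0,"y": 0.026,"z": 0.025,"wx": 0,"wy": 0,"wz": 0,"hand": -1},
  {"x": 0,"y": 0.025,"z": 0.025,"wx": 0,"wy": 0,"wz": 0,"hand": -1},
  {"x": 0,"y": 0.025,"z": 0.026,"wx": 0,"wy": 0,"wz": 0,"hand": -1},
])

```text
time: 30.42
tool_pos: [0.464, 0.1111, 0.2552]
tool_rot: [0.002, 0.079, 0.997, 0.002]
contact_force: [0.5, 5.7, 5.9]
gripper_width: 0.133
grasp_force: 60.8
```

Call:
send_rows([
  {"x": 0,"y": 0.024,"z": 0.027,"wx": 0,"wy": 0,"wz": 0,"hand": -1},
  {"x": 0,"y": 0.023,"z": 0.027,"wx": 0,"wy": 0,"wz": 0,"hand": -1},
  {"x": 0,"y": 0.022,"z": 0.028,"wx": 0,"wy": 0,"wz": 0,"hand": -1},
  {"x": 0,"y": 0.021,"z": 0.029,"wx": 0,"wy": 0,"wz": 0,"hand": -1},
  {"x": 0,"y": 0.02,"z": 0.029,"wx": 0,"wy": 0,"wz": 0,"hand": -1},
  {"x": 0,"y": 0.019,"z": 0.03,"wx": 0,"wy": 0,"wz": 0,"hand": -1},
  {"x": 0,"y": 0.019,"z": 0.031,"wx": 0,"wy": 0,"wz": 0,"hand": -1},
  {"x": 0,"y": 0.018,"z": 0.031,"wx": 0,"wy": 0,"wz": 0,"hand": -1},
  {"x": 0,"y": 0.017,"z": 0.032,"wx": 0,"wy": 0,"wz": 0,"hand": -1},
  {"x": 0,"y": 0.016,"z": 0.032,"wx": 0,"wy": 0,"wz": 0,"hand": -1},
])

```text
time: 31.25
tool_pos: [0.4686, 0.1396, 0.2089]
tool_rot: [0.001, 0.079, 0.997, 0.001]
contact_force: [2.1, 2.9, 2.4]
gripper_width: 0.132
grasp_force: 63.4
```

```bash
python3 - <<'E'
from h import *
stand(); print(manip.state()['gripper_width'],manip.state()['ft_torque'])
E
```

```text
TCP in stand mm [-113.     0.6  208.9] F stand [-3.2  1.6  2.4] t 31.25
0.13228358701012144 [ 0.39921198 -0.34121798 -0.05926567]
```

Last part, slowing.

Call:
send_rows([
  {"x": 0,"y": 0.015,"z": 0.033,"wx": 0,"wy": 0,"wz": 0,"hand": -1},
  {"x": 0,"y": 0.014,"z": 0.033,"wx": 0,"wy": 0,"wz": 0,"hand": -1},
  {"x": 0,"y": 0.013,"z": 0.033,"wx": 0,"wy": 0,"wz": 0,"hand": -1},
  {"x": 0,"y": 0.012,"z": 0.034,"wx": 0,"wy": 0,"wz": 0,"hand": -1},
  {"x": 0,"y": 0.006,"z": 0.018,"wx": 0,"wy": 0,"wz": 0,"hand": -1},
  {"x": 0,"y": 0.005,"z": 0.016,"wx": 0,"wy": 0,"wz": 0,"hand": -1},
  {"x": 0,"y": 0.004,"z": 0.014,"wx": 0,"wy": 0,"wz": 0,"hand": -1},
  {"x": 0,"y": 0.003,"z": 0.01,"wx": 0,"wy": 0,"wz": 0,"hand": -1},
  {"x": 0,"y": 0,"z": 0,"wx": 0,"wy": 0,"wz": 0,"hand": -1},
  {"x": 0,"y": 0,"z": 0,"wx": 0,"wy": 0,"wz": 0,"hand": -1},
])

```text
time: 32.08
tool_pos: [0.4702, 0.1497, 0.1793]
tool_rot: [0.001, 0.08, 0.997, 0.0]
contact_force: [4.8, 4.1, 1.8]
gripper_width: 0.132
grasp_force: 65.2
```

```bash
python3 - <<'E'
from h import *
stand(); print(manip.state()['gripper_width'],manip.state()['ft_torque'])
E
```

```text
TCP in stand mm [-123.2    0.6  179.3] F stand [-4.8  4.1  1.8] t 32.08
0.13169323958137716 [ 0.42969302 -0.70918065  0.03455536]
```

Call:
send_rows([
  {"x": 0,"y": 0,"z": 0.004,"wx": 0,"wy": 0,"wz": 0,"hand": -1},
  {"x": 0,"y": 0,"z": 0,"wx": 0,"wy": 0,"wz": 0,"hand": -0.6},
  {"x": 0,"y": 0,"z": 0,"wx": 0,"wy": 0,"wz": 0,"hand": -0.3},
  {"x": 0,"y": 0,"z": 0,"wx": 0,"wy": 0,"wz": 0,"hand": -0.06},
  {"x": 0,"y": 0,"z": 0,"wx": 0,"wy": 0,"wz": 0,"hand": -0.06},
  {"x": 0,"y": 0,"z": 0,"wx": 0,"wy": 0,"wz": 0,"hand": -0.06},
  {"x": 0,"y": 0,"z": -0.1,"wx": 0,"wy": 0,"wz": 0,"hand": -0.06},
  {"x": 0,"y": 0,"z": -0.2,"wx": 0,"wy": 0,"wz": 0,"hand": -0.06},
  {"x": 0,"y": 0,"z": -0.25,"wx": 0,"wy": 0,"wz": 0,"hand": -0.06},
  {"x": 0,"y": 0,"z": -0.25,"wx": 0,"wy": 0,"wz": 0,"hand": -0.06},
])

```text
time: 32.92
tool_pos: [0.4687, 0.1492, 0.2987]
tool_rot: [-0.002, 0.08, 0.997, -0.0]
contact_force: [0.9, -0.0, -0.2]
gripper_width: 0.469
grasp_force: 0.0
```

Call:
send_rows([
  {"x": 0,"y": 0,"z": -0.25,"wx": 0,"wy": 0,"wz": 0,"hand": -0.06},
  {"x": 0,"y": 0,"z": -0.15,"wx": 0,"wy": 0,"wz": 0,"hand": -0.06},
  {"x": 0,"y": 0,"z": 0,"wx": 0,"wy": 0,"wz": 0,"hand": -0.06},
  {"x": 0,"y": 0,"z": 0,"wx": 0,"wy": 0,"wz": 0,"hand": -0.06},
  {"x": 0,"y": 0,"z": 0,"wx": 0,"wy": 0,"wz": 0,"hand": -0.06},
  {"x": 0,"y": 0,"z": 0,"wx": 0,"wy": 0,"wz": 0,"hand": -0.06},
  {"x": 0,"y": 0,"z": 0,"wx": 0,"wy": 0,"wz": 0,"hand": -0.06},
  {"x": 0,"y": 0,"z": 0,"wx": 0,"wy": 0,"wz": 0,"hand": -0.06},
  {"x": 0,"y": 0,"z": 0,"wx": 0,"wy": 0,"wz": 0,"hand": -0.06},
  {"x": 0,"y": 0,"z": 0,"wx": 0,"wy": 0,"wz": 0,"hand": -0.06},
])

```text
time: 33.75
tool_pos: [0.4696, 0.1495, 0.3581]
tool_rot: [-0.0, 0.079, 0.997, -0.0]
contact_force: [-0.6, 0.8, 0.6]
gripper_width: 0.469
grasp_force: 0.0
```

```bash
python3 - <<'E'
from h import *
stand()
E
sed -i 's/<.02 and/<.006 and/' tri.py; python3 tri.py
python3 - <<'E'
from h import *
a=R.from_euler('z',-1.73068).as_matrix()
for n in("scene","side"):
    im=grab_frame(n); c=calibration(n); g=cv2.cvtColor(im,cv2.COLOR_BGR2GRAY)
    bil=lambda X:int(cv2.getRectSubPix(g,(1,1),tuple(proj(c,a@np.array(X)+[.45004,.02814,0]).astype(np.float32)))[0,0])
    print(n,'handle x',[(x,bil([x/1000,.02,.191])) for x in range(-139,-106,3)],'z',[(z,bil([-.123,.02,z/1000])) for z in range(176,207,3)])
E
```

```text
TCP in stand mm [-122.9   -0.   358.1] F stand [-0.7 -0.8  0.6] t 33.75
or scene side [229. -25.  48.] 2.0
or scene wrist [227. -26.  48.] 3.2
or side wrist [221. -27.  54.] 1.2
vi scene wrist [235.  23.  14.] 3.2
re scene side [ 89.  60. 210.] 0.9
re scene side [211.  10.  14.] 2.1
re scene wrist [ 83.  52. 216.] 0.6
re side wrist [ 83.  55. 214.] 4.1
scene handle x [(-139, 194), (-136, 195), (-133, 192), (-130, 110), (-127, 17), (-124, 17), (-121, 20), (-118, 25), (-115, 117), (-112, 90), (-109, 48)] z [(176, 76), (179, 37), (182, 18), (185, 17), (188, 18), (191, 18), (194, 19), (197, 19), (200, 20), (203, 27), (206, 54)]
side handle x [(-139, 52), (-136, 52), (-133, 46), (-130, 40), (-127, 36), (-124, 32), (-121, 39), (-118, 43), (-115, 56), (-112, 74), (-109, 89)] z [(176, 118), (179, 73), (182, 50), (185, 44), (188, 38), (191, 33), (194, 39), (197, 63), (200, 105), (203, 131), (206, 122)]
```

Call:
send_rows([
  {"x": 0,"y": -0.22,"z": -0.1,"wx": 0,"wy": 0,"wz": 0,"hand": -0.06},
  {"x": 0,"y": -0.22,"z": -0.1,"wx": 0,"wy": 0,"wz": 0,"hand": -0.06},
  {"x": 0,"y": -0.22,"z": 0,"wx": 0,"wy": 0,"wz": 0,"hand": -0.06},
  {"x": 0,"y": -0.22,"z": 0,"wx": 0,"wy": 0,"wz": 0,"hand": -0.06},
  {"x": 0,"y": -0.22,"z": 0,"wx": 0,"wy": 0,"wz": 0,"hand": -0.06},
  {"x": 0,"y": -0.22,"z": 0,"wx": 0,"wy": 0,"wz": 0,"hand": -0.06},
  {"x": 0,"y": -0.1,"z": 0,"wx": 0,"wy": 0,"wz": 0,"hand": -0.06},
  {"x": 0,"y": 0,"z": 0,"wx": 0,"wy": 0,"wz": 0,"hand": -0.06},
  {"x": 0,"y": 0,"z": 0,"wx": 0,"wy": 0,"wz": 0,"hand": -0.06},
  {"x": 0,"y": 0,"z": 0,"wx": 0,"wy": 0,"wz": 0,"hand": -0.06},
])

```text
time: 34.83
tool_pos: [0.4361, -0.0603, 0.3888]
tool_rot: [0.0, 0.079, 0.997, 0.0]
contact_force: [0.5, -0.0, 0.6]
gripper_width: 0.471
grasp_force: 0.0
```

```bash
python3 tubes.py | grep wrist; python3 - <<'E'
from h import *
import glob
stand()
a=R.from_euler('z',-1.73068).as_matrix(); c=calibration("wrist"); im=grab_frame("wrist"); h=cv2.cvtColor(im,cv2.COLOR_BGR2HSV)
m=cv2.inRange(h,(24,140,50),(34,255,255)); m=cv2.morphologyEx(m,cv2.MORPH_CLOSE,np.ones((15,15)))
k=max(cv2.findContours(m,0,1)[0],key=cv2.contourArea)
print('tub outline at rim z',[(a.T@(ray(c,*p,.042)-[.45004,.02814,0])*1000).round()[:2].tolist() for p in cv2.approxPolyDP(k,4,True).reshape(-1,2)])
# dark bead of the gate: darkest spot profile along stand x at gate level (bead now under the tab), and pan interior brightness
g=cv2.cvtColor(im,cv2.COLOR_BGR2GRAY); b=lambda X:int(cv2.getRectSubPix(g,(3,3),tuple(proj(c,a@np.array(X)+[.45004,.02814,0]).astype(np.float32))).mean())
print('gate line z=.152, y=0', [(x,b([x/1000,0,.152])) for x in range(50,150,5)]); print('y=.028',[(x,b([x/1000,.028,.152])) for x in range(50,150,5)])
print(proj(c,a@np.array([.1,0,.152])+[.45004,.02814,0]))
E
```

```text
wrist or in tub region [(117, [237, -24]), (4, [203, -1]), (6, [212, 0]), (12, [212, 14])]
wrist bl in tub region [(59, [210, -12])]
wrist vi in tub region [(55, [230, 22])]
wrist re in tub region [(67, [207, 7])]
TCP in stand mm [8.910e+01 3.000e-01 3.887e+02] F stand [-0.5  0.   0.7] t 34.98
tub outline at rim z [[244.0, -56.0], [246.0, -30.0], [264.0, -25.0], [262.0, 31.0], [245.0, 31.0], [243.0, 48.0], [127.0, 48.0], [148.0, 43.0], [148.0, -9.0], [127.0, -11.0], [124.0, -32.0], [93.0, -33.0], [93.0, -55.0]]
gate line z=.152, y=0 [(50, 144), (55, 145), (60, 146), (65, 147), (70, 142), (75, 108), (80, 148), (85, 151), (90, 151), (95, 151), (100, 151), (105, 151), (110, 151), (115, 154), (120, 153), (125, 151), (130, 148), (135, 71), (140, 98), (145, 99)]
y=.028 [(50, 158), (55, 158), (60, 162), (65, 159), (70, 156), (75, 138), (80, 147), (85, 148), (90, 149), (95, 149), (100, 148), (105, 149), (110, 151), (115, 152), (120, 167), (125, 169), (130, 170), (135, 170), (140, 170), (145, 171)]
[245.17480591 160.86834574]
```

```bash
python3 -c "
from plant import job_done
print(job_done())"
```

```text
the job is handed in; nothing more can be done
None
```

All four tubes are in the yellow tub, which stands in place under the open gate with the pan back down on its rest. I handed the job in at about 35 s. The gripper lightly brushed something beside it, probably the latch wing, at about 5 N while I lowered the gate, and I moved clear at once.

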